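# Clamp the tin, draw its lid and deal the pot feet

## Task

Swing the keeper bar shut until it clicks in, so that it holds the tin's base down; then draw the deep, tight lid straight up off the tin and stand it, open side down, lengthwise and wholly on the cork mat. After that deal the terracotta pot feet out of the tin into the two white saucers, one at a time and to each saucer in turn, until both hold the same number and no more than one odd foot is left, standing in the tin. Never let the tin's base be pulled up, leave the keeper shut, and do not shift the mason jar or the clay flowerpot.

Things in the scene. Friction and masses are not known exactly. Their poses are not given: they have to be found in the camera images.
- fixture: fixed dark steel hold-down plate on the bench, 100 mm (x) x 250 mm (y) x 12 mm, origin under its centre. The tin stands on it lengthwise along y between two 5 mm high side rails. A fixed claw (top 27.5 mm above the bench) hooks over the tin's foot at the -y end, the keeper bar is at the +y end.
- keeper (a joint): hinge angle of the keeper bar, rad: 0 = shut across the tin's foot at the +y end of the fixture (against its stop, in its detent), up to 1.6 = open, pointing away along fixture +y. The bar is flat steel, 14 mm wide and 8 mm thick, its top 27.5 mm above the bench, turning about a vertical axis at point keeper_hinge; it stays where it is left. Between about 0.2 and 0.09 rad it rides over a sprung ball, which takes about 3 N at the grip, then it snaps to 0.
- keeper_hinge (a point): point on the keeper bar's vertical hinge axis, 19.5 mm above the bench, at x +40, y +100 mm in the fixture
- keeper_grip (a point): on the keeper's black upright round grip post, 18 mm diameter, which stands on the bar 95 mm from the hinge axis, from 27.5 to 72.5 mm above the bench; the point is on its axis 54.5 mm above the bench. Shut, it is at x -55, y +100 mm in the fixture.
- tin: base of a long grey sheet-metal tin: foot 56 (x) x 214 (y) x 6 mm, origin under the centre of the foot (12 mm above the bench). Its walls, 50 x 161 mm, rise to 40 mm above the origin; inside are six slots in a row along y at 27 mm pitch (y = +-13.5, +-40.5, +-67.5 mm; floor 6 mm above the origin; dividers up to 36 mm), each for one pot foot. Loose on the fixture (1.5 mm play); about 0.23 kg.
- lid: deep telescoping grey lid over the tin, 56 (x) x 167 (y) x 74 mm high outside (62 mm over the heavy rolled beads along the lowest 8 mm of its long sides), origin at the centre of its open lower rim, z towards its closed top. Walls 2 mm, inside depth 72 mm; 0.16 kg. On the tin its rim rests on the foot. Sprung pads grip it: drawing it takes 10 to 18 N over the first 32 mm (more than the loaded tin weighs), then it slides free; raised 72 mm it clears the pot feet.
- foot1: terracotta pot foot (in slot 1 of the tin, slot 1 at -y, if present): block 44 (x) x 20 (y) x 70 mm (z, upright) with a rounded top ridge, 80 g, origin at its centre; in the tin its upper 36 mm stand above the tin's walls. Four to six of the six slots are filled.
- foot2: terracotta pot foot (in slot 2 of the tin, slot 1 at -y, if present): block 44 (x) x 20 (y) x 70 mm (z, upright) with a rounded top ridge, 80 g, origin at its centre; in the tin its upper 36 mm stand above the tin's walls. Four to six of the six slots are filled.
- foot3: terracotta pot foot (in slot 3 of the tin, slot 1 at -y, if present): block 44 (x) x 20 (y) x 70 mm (z, upright) with a rounded top ridge, 80 g, origin at its centre; in the tin its upper 36 mm stand above the tin's walls. Four to six of the six slots are filled.
- foot4: terracotta pot foot (in slot 4 of the tin, slot 1 at -y, if present): block 44 (x) x 20 (y) x 70 mm (z, upright) with a rounded top ridge, 80 g, origin at its centre; in the tin its upper 36 mm stand above the tin's walls. Four to six of the six slots are filled.
- foot5: terracotta pot foot (in slot 5 of the tin, slot 1 at -y, if present): block 44 (x) x 20 (y) x 70 mm (z, upright) with a rounded top ridge, 80 g, origin at its centre; in the tin its upper 36 mm stand above the tin's walls. Four to six of the six slots are filled.
- foot6: terracotta pot foot (in slot 6 of the tin, slot 1 at -y, if present): block 44 (x) x 20 (y) x 70 mm (z, upright) with a rounded top ridge, 80 g, origin at its centre; in the tin its upper 36 mm stand above the tin's walls. Four to six of the six slots are filled.
- saucer_l: round white ceramic saucer, loose, 0.5 kg: flat inner floor 128 mm across and 5 mm above the bench, flaring rim 164 mm across and 20 mm high; origin under its centre. One of two alike.
- saucer_r: the other white saucer, the same
- mat: thin cork mat fixed to the bench, 95 (x) x 200 (y) x 4 mm, origin under its centre: the place for the lid
- jar: bystander: glass mason jar with metal lid, 86 mm wide, 131 mm high, origin under its centre
- pot: bystander: empty terracotta flowerpot, 108 mm wide, 100 mm high, origin under its centre

How it is judged:
By the outcome, as a careful person would: the job done as asked, in the order asked, and still so for the second after the job is handed in, with the robot touching nothing.
Of foot1, foot2, foot3, foot4, foot5, foot6 only 4 to 6 are there at a start; the rules pass over those that are not, and their reading is None.
At some moment in a run one of lid may be knocked a few centimetres aside while the robot is not near it.
Once in a run the grip may slacken for a moment while it holds something.
It also fails if it takes over 210 s, if anything falls off the work surface, if the arm or the gripper's body presses on something with over 40 N, if the wrist force passes 120 N, or if a joint passes its speed limit or range.

## Robot

A 7-joint arm with a two-finger parallel gripper is mounted at the origin on the work surface. World frame = base frame: x ahead of the robot, y to its left, z up, the work surface at z = 0. Lengths are in mm, angles in rad, forces in N, time in s.
With the tool pointing down it reaches from about 400 to 875 mm from the base axis. Payload 4.4 kg.
Tool frame: the origin (TCP) lies at the very end of the fingers, on their centre line; the grasp point (between the pads) lies 19 mm behind it; y points along the fingers, z is the direction in which the jaws open and shut, and the axes are right-handed (so a half turn about y gives the same grasp; the last joint's range is limited). The gripper opens to 85 mm and grips with 20 to 120 N. Pads are 22 mm wide; open, the fingers measure 114 mm over their backs; the gripper's body (76 mm by 85 mm) begins 54 mm behind the grasp point. The pads swing forward as they close: fully open they stand 13 mm farther back than shut.
Start: joints at [1.075, 0.628, 0.038, 1.517, -0.027, 0.996, -0.02], TCP at [270.876, -590.884, 231.313] pointing down, gripper open.
Joint ranges: [-3.06, 3.06], [-0.37, 2.12], [-1.25, 1.32], [0.18, 2.47], [-1.1, 4.24], [0.23, 1.98], [-2.94, 2.94]. Speed limits (rad/s): [2.57, 2.57, 3.14, 3.14, 3.14, 3.14, 3.14].

## Interface

Orientations are given as [roll, pitch, yaw] about the fixed x, y, z axes, in that order (R = Rz(yaw) Ry(pitch) Rx(roll)).
In Python, from cell import ctrl, imaging, finish_job gives the robot as it stands.
- The arm moves only by the shell command python3 -m inch 'ROWS'. ROWS is JSON, one flat list of numbers, 7 for each row, row after row: the opening, from 0 (shut) to 1 (fully open), then the shift along the tool's x, y, z in cm, then the turn, a rotation vector about the tool's x, y, z in degrees. A call has 1 to 12 rows; each row is the pose to reach, as a shift and turn from the pose commanded when the call began, along the tool's axes at that moment; what a row does not reach only later rows make up. A row lasts 1/10 s, in which the tool goes at most 50 mm and 8.59 degrees, less where a joint would pass 70% of its speed; a pose out of reach is approached as far as the arm can. A call with a gripper value outside its range is refused whole. The fingers move at their own pace and stop on an object; the grip force is fixed at half the most. Time passes only in rows, so rows that repeat a pose let the fingers close. It gives the time, the measured TCP pose, the force and the opening at its end, in the units of the state.
- ctrl.read_state(): the state, without advancing time (a new reading comes with each control period).
- imaging.get_image(name): name is "scene" or "side" or "wrist"; returns a dict with "img" (400x640x3 uint8, red, green, blue), "fx", "fy", "cx", "cy" (pixels), "R" (3x3) and "t" (3): a world point X has camera coordinates R X + t. Camera axes: x right, y down, z forward; pixel columns grow to the right and rows downward; lengths in mm; the calibration is good to about 2 mm. A picture is of the moment at which its call begins. There is no depth.
- finish_job(): hands the job in, once; it reports no verdict.
The state is a dict: "clock": time; "qpos": joint angles; "qd": joint speeds; "tau": joint torques, N m; "eef_pos": TCP position; "tool_rot": TCP orientation; "force": force on the tool from outside, world axes, zero at the start; "torque": the same for the moment, N m; "width": finger opening in mm.
Only numpy, scipy, OpenCV 4.12 (cv2) and the standard library are available. Lean on these libraries where they do the work, as an engineer would, in place of code of your own. Each camera call takes 0.05 s, during which the arm holds its last target.

## Working session

There is one attempt and no reset: what is moved stays moved. The work goes in short steps, Python scripts to look and compute and a shell command to move; the robot and the scene stay as the last step left them, time stands still between calls to the robot, and variables do not carry over. Pictures are saved under pics/ and viewed, and the job is handed in when it is done.

```bash
ls; mkdir -p pics
python3 - <<'E'
from cell import ctrl, imaging
import cv2
print(ctrl.read_state())
for n in ["scene","side","wrist"]:
    d=imaging.get_image(n); cv2.imwrite(f"pics/{n}0.png",d["img"][:,:,::-1])
    print(n,d["fx"],d["fy"],d["cx"],d["cy"],d["R"],d["t"])
E
```

```text
pics
{'clock': 0.0, 'qpos': array([ 1.07522118,  0.62936162,  0.03843351,  1.51839628, -0.02701617,
        0.99630706, -0.02001903]), 'qd': array([ 0.00138312, -0.00148605, -0.00160006,  0.00031562, -0.00039875,
       -0.00160942,  0.00097181]), 'tau': array([-1.50901842e-04, -5.63401437e+01,  1.22607082e+00, -1.93444920e+01,
        1.09188686e-02,  1.03875477e-02, -5.86243331e-06]), 'eef_pos': array([ 270.59824341, -590.28565176,  230.36986281]), 'tool_rot': array([-1.57275100e+00, -8.84984598e-06, -2.71183915e+00]), 'force': array([-0.72111252, -0.35763513,  0.28183389]), 'torque': array([ 0.0334895 , -0.0324972 , -0.01008588]), 'width': 85.77884458593373}
scene 455.6898126989847 455.6898126989847 315.6692667871416 190.7013486521128 [[-0.10032696  0.9948811  -0.01208746]
 [ 0.86198406  0.08084494 -0.50044737]
 [-0.49690842 -0.06062756 -0.86568257]] [  51.88632181 -458.18486487 1515.61306496]
side 397.2061482009927 397.2061482009927 317.868344260573 195.53439995122721 [[-0.97774043 -0.20942641  0.012815  ]
 [-0.12551359  0.53485064 -0.83557234]
 [ 0.1681368  -0.81858132 -0.54923096]] [556.62682288 119.95161304 966.40413682]
wrist 324.1105821965803 324.1105821965803 325.6426899521541 202.4955756918179 [[ 0.4167296  -0.90902971 -0.00119966]
 [-0.87617569 -0.40201911  0.26588869]
 [-0.242183   -0.10975257 -0.96400299]] [-649.28197702  -33.36660805  378.50338331]
```

View pics/scene0.png

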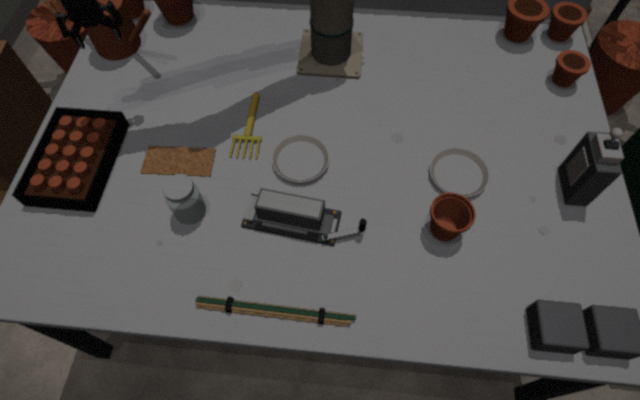

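View pics/side0.png

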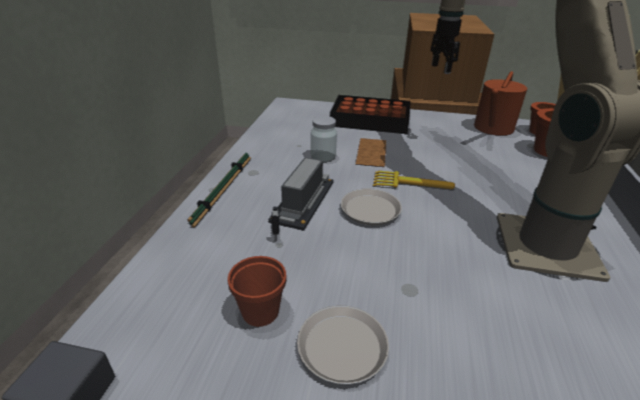

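View pics/wrist0.png

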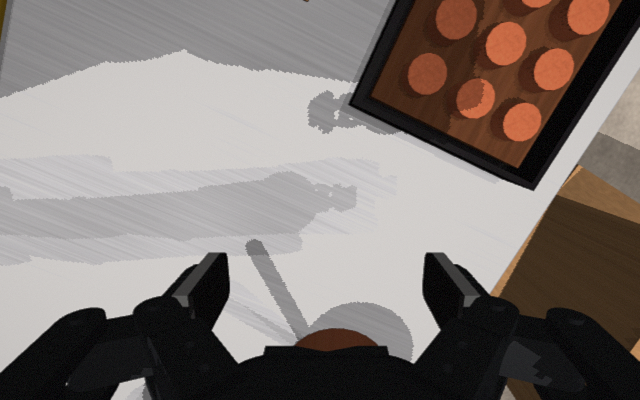

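The scene view shows the fixture with tin at about (295,215), the keeper's black post at (362,226), the mat at (178,160), the jar at (183,197), the pot at (450,217) and the saucers at (301,159) and (458,172). I'll enlarge the area and measure.

```bash
cat > h.py <<'E'
import numpy as np, cv2
from cell import ctrl, imaging
from scipy.spatial.transform import Rotation as Ro
def shot(n,fn=None):
    d=imaging.get_image(n); d["R"]=np.array(d["R"]);d["t"]=np.array(d["t"])
    if fn: cv2.imwrite(f"pics/{fn}.png",d["img"][:,:,::-1])
    return d
def crop(d,x0,y0,w,h,s,fn):
    c=cv2.resize(d["img"][y0:y0+h,x0:x0+w,::-1],None,fx=s,fy=s,interpolation=cv2.INTER_CUBIC)
    c=cv2.convertScaleAbs(c,alpha=1.4,beta=10)
    step=20 if s>=4 else 50
    for x in range((x0//step+1)*step,x0+w,step): cv2.putText(c,str(x),((x-x0)*s,9),0,.35,(0,255,255),1); cv2.line(c,((x-x0)*s,10),((x-x0)*s,15),(0,255,255),1)
    for y in range((y0//step+1)*step,y0+h,step): cv2.putText(c,str(y),(0,(y-y0)*s),0,.35,(0,255,255),1); cv2.line(c,(22,(y-y0)*s),(28,(y-y0)*s),(0,255,255),1)
    cv2.imwrite(f"pics/{fn}.png",c)
def ray(d,p):
    v=d["R"].T@np.array([(p[0]-d["cx"])/d["fx"],(p[1]-d["cy"])/d["fy"],1.]); o=-d["R"].T@d["t"]; return o,v/np.linalg.norm(v)
def onz(d,p,z):
    o,v=ray(d,p); return o+v*(z-o[2])/v[2]
def tri(*dp):
    A=np.zeros((3,3));b=np.zeros(3)
    for d,p in dp:
        o,v=ray(d,p);M=np.eye(3)-np.outer(v,v);A+=M;b+=M@o
    X=np.linalg.solve(A,b)
    return X,[round(float(np.linalg.norm((np.eye(3)-np.outer(ray(d,p)[1],ray(d,p)[1]))@(X-ray(d,p)[0]))),1) for d,p in dp]
def proj(d,X):
    c=d["R"]@np.array(X,float)+d["t"]; return np.array([d["cx"]+d["fx"]*c[0]/c[2],d["cy"]+d["fy"]*c[1]/c[2]])
def tool():
    s=ctrl.read_state(); return s["eef_pos"],Ro.from_euler("xyz",s["tool_rot"]).as_matrix(),s
def goto(target,yaw=None):
    """print tool-frame shift in cm & rotvec deg for pointing-down pose with tool z at world angle yaw"""
    p,R,s=tool(); print("tool",p.round(1),"w",round(s["width"],1),"F",s["force"].round(1),"t",round(s["clock"],2))
    if yaw is not None:
        best=None
        for a in (yaw,yaw+np.pi):
            z=np.array([np.cos(a),np.sin(a),0]);y=np.array([0,0,-1.]);x=np.cross(y,z)
            T=np.stack([x,y,z],1); rv=Ro.from_matrix(R.T@T).as_rotvec(degrees=True)
            print(" rotvec",rv.round(2))
    print(" shift cm",(R.T@(np.array(target)-p)/10).round(2))
E
python3 - <<'E'
from h import *
s=shot("scene");d=shot("side")
crop(s,230,170,150,90,5,"s1"); crop(d,260,140,100,110,5,"d1"); crop(s,130,120,220,110,3,"s2")
crop(s,420,140,80,110,5,"s3"); 
p,R,_=tool();print(R.round(2))
w=shot("wrist"); print(R.T@w["R"].T, R.T@(-w["R"].T@w["t"]-p))
E
```

```text
[[-0.91 -0.    0.42]
 [-0.42  0.   -0.91]
 [ 0.   -1.   -0.  ]]
[[-5.52686872e-05  9.64010287e-01  2.65864936e-01]
 [-5.02651117e-04 -2.65864930e-01  9.64010159e-01]
 [ 9.99999872e-01 -8.03577312e-05  4.99254853e-04]] [-6.84766955e+01 -1.42484202e+02  3.87868712e-02]
```

View pics/s1.png

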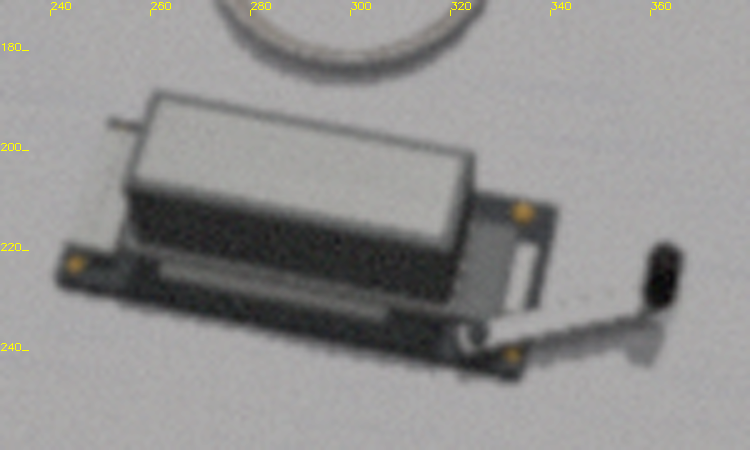

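View pics/d1.png

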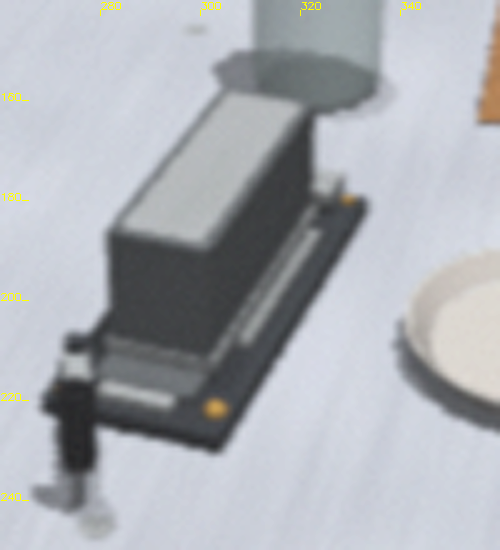

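View pics/s2.png

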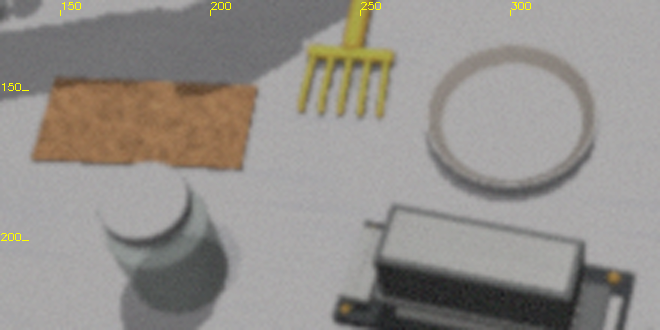

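View pics/s3.png

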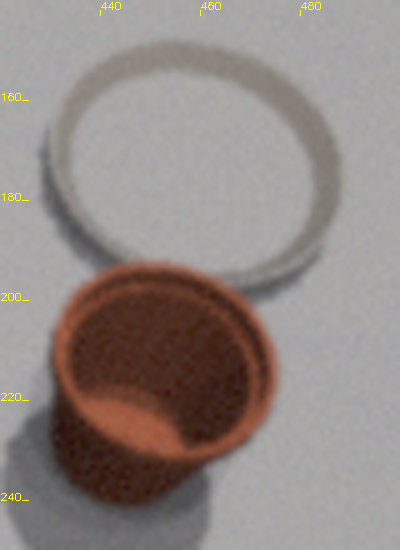

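Run:
```python
from h import *
s=shot("scene");d=shot("side")
L=[((260.5,188.5),(321.5,161.5)),((324,201),(300.5,189.5)),((317.5,218.5),(282,186.5)),((255.5,207),(304,158))]
P=[]
for a,b in L:
    X,e=tri((s,a),(d,b));print("lid",X.round(1),e);P.append(X)
P=np.array(P);print("ctr",P.mean(0).round(1)); 
for i,j in((0,1),(1,2),(2,3),(3,0)): v=P[j]-P[i];print(np.linalg.norm(v).round(1),np.degrees(np.arctan2(v[1],v[0])).round(2))
Q=np.array([onz(s,a,86) for a,_ in L]);print("at z86",Q.round(1),Q.mean(0).round(1))
for i,j in((0,1),(1,2),(2,3),(3,0)): v=Q[j]-Q[i];print(np.linalg.norm(v).round(1),np.degrees(np.arctan2(v[1],v[0])).round(2))
print("post top",tri((s,(363,219)),(d,(275.5,214))))
print("post bot",tri((s,(360,232)),(d,(276,235))), onz(s,(360,232),27.5),"top z72.5",onz(s,(363.5,219.5),72.5))
print("hinge",onz(s,(323.5,237),27.5))
print("bolts",[onz(s,p,12).round(1) for p in((332.5,212.5),(330.5,241),(243,223))],tri((s,(332.5,212.5)),(d,(301,222))))
M=[(149,146),(215,148),(210,175.5),(141,173)]
M=np.array([onz(s,p,4) for p in M]);print("mat",M.round(1),M.mean(0).round(1))
for i,j in((0,1),(1,2),(2,3),(3,0)): v=M[j]-M[i];print(np.linalg.norm(v).round(1),np.degrees(np.arctan2(v[1],v[0])).round(2))
print("saucerL rim",onz(s,((272.5+327.5)/2,(135+184)/2),20),"R",onz(s,((429.5+488)/2,(148+196.5)/2),20))
print("side L",onz(d,((339+401)/2,(191+225)/2),20))
print("pot top",onz(s,((431+475)/2,(193+231.5)/2),100),"jar top",onz(s,((163.5+192.5)/2,(173+200)/2),131))
```

```text
lid [ 587.9 -132.5   86.2] [0.4, 0.4]
lid [609.2  30.8  89.2] [1.0, 1.0]
lid [659.   20.2  85.6] [0.8, 0.8]
lid [ 641.2 -136.7   87.8] [1.0, 1.0]
ctr [624.3 -54.5  87.2]
164.7 82.59
51.0 -12.02
157.9 -96.48
53.4 175.47
at z86 [[ 587.4 -132.7   86. ]
 [ 608.4   31.1   86. ]
 [ 658.4   19.8   86. ]
 [ 641.2 -136.5   86. ]] [623.8 -54.6  86. ]
165.2 82.72
51.3 -12.79
157.2 -96.27
53.9 175.93
post top (array([644.28600604, 130.21253206,  78.04224824]), [1.0, 1.0])
post bot (array([648.00604047, 127.30842949,  11.81349691]), [2.0, 2.0]) [657.23861334 127.64107041  27.5       ] top z72.5 [643.70641191 132.32862582  72.5       ]
hinge [679.8350197   36.63179828  27.5       ]
bolts [array([600.3,  53.2,  12. ]), array([682.3,  54.8,  12. ]), array([ 653.1, -177.1,   12. ])] (array([600.26775036,  54.18365947,   8.11125699]), [2.0, 2.0])
mat [[ 429.3 -497.4    4. ]
 [ 418.6 -303.6    4. ]
 [ 512.4 -297.7    4. ]
 [ 522.4 -493.6    4. ]] [ 470.7 -398.1    4. ]
194.1 93.16
94.0 3.56
196.1 -87.1
93.2 -177.63
saucerL rim [446.30846864 -51.13048218  20.        ] R [447.9056882  388.44944945  20.        ]
side L [434.55947404 -29.29298178  20.        ]
pot top [617.66569486 344.92686073 100.        ] jar top [ 626.17625194 -324.71118419  131.        ]
```

Run:
```python
from h import *
goto((620,25,300),np.radians(-6.7))
```

```text
tool [ 270.9 -590.8  231.2] w 85.2 F [ 0.1  0.4 -0.1] t 0.4
 rotvec [ 1.000e-02 -5.867e+01 -1.000e-02]
 rotvec [1.0000e-02 1.2133e+02 1.0000e-02]
 shift cm [-57.4   -6.87 -41.44]
```

```bash
python3 -m inch '[1,0,-6.9,0,0,0,0, 1,-5,-6.9,-3.6,0,-5,0, 1,-10,-6.9,-7.2,0,-10,0, 1,-15,-6.9,-10.8,0,-15,0, 1,-20,-6.9,-14.4,0,-20,0, 1,-24,-6.9,-17.3,0,-25,0, 1,-28,-6.9,-20.2,0,-30,0, 1,-32,-6.9,-23.1,0,-35,0, 1,-36,-6.9,-26,0,-40,0, 1,-40,-6.9,-28.9,0,-45,0, 1,-44,-6.9,-31.8,0,-50,0, 1,-48,-6.9,-34.7,0,-55,0]'
python3 -c "
from h import *
goto((620,25,300),np.radians(-6.7))"
```

```text
clock: 1.6
eef_pos: [541.4, -112.6, 300.6]
tool_rot: [-1.57, -0.0, -1.749]
force: [1.9, -1.0, -0.6]
width: 85.4
tool [ 541.4 -112.6  300.6] w 85.4 F [ 1.9 -1.  -0.6] t 1.6
 rotvec [-0.04 -3.49  0.02]
 rotvec [-3.0000e-02  1.7651e+02 -6.0000e-02]
 shift cm [-14.93   0.06   5.3 ]
```

```bash
python3 -m inch '[1,0,0,0,0,0,0,1,0,0,0,0,0,0]'
python3 -c "
from h import *
goto((620,25,300),np.radians(-6.7))"
```

```text
clock: 1.8
eef_pos: [541.1, -112.9, 300.3]
tool_rot: [-1.571, 0.0, -1.749]
force: [0.2, -0.1, -0.0]
width: 85.5
tool [ 541.1 -112.9  300.3] w 85.5 F [ 0.2 -0.1 -0. ] t 1.8
 rotvec [ 0.01 -3.51 -0.01]
 rotvec [1.0000e-02 1.7649e+02 1.0000e-02]
 shift cm [-14.97   0.03   5.32]
```

```bash
python3 -m inch '[1,-5,0,1.8,0,-1.2,0,1,-10,0,3.5,0,-2.4,0,1,-15,0,5.3,0,-3.5,0,1,-15,0,5.3,0,-3.5,0,1,-15,0,5.3,0,-3.5,0]'
python3 -c "
from h import *
w=shot('wrist','w1')
goto((620,25,300),np.radians(-6.7))"
```

```text
clock: 2.3
eef_pos: [620.0, 24.3, 299.8]
tool_rot: [-1.571, -0.0, -1.69]
force: [-0.0, -1.3, 0.1]
width: 85.4
tool [619.5  21.9 299.9] w 85.3 F [ 0.4 -0.5 -0.5] t 2.35
 rotvec [ 0.05 -0.27  0.1 ]
 rotvec [-1.6000e-01  1.7973e+02  8.0000e-02]
 shift cm [-0.31 -0.01  0.01]
```

View pics/w1.png

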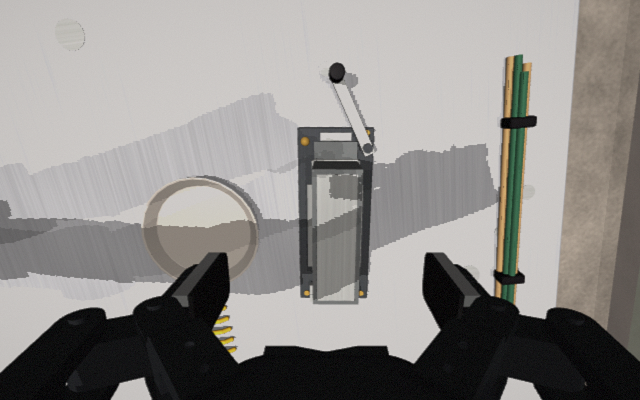

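```bash
python3 -c "
from h import *
w=shot('wrist'); np.savez('w1.npz',**w); print(tool()[0])
crop(w,285,50,100,110,5,'w1a');crop(w,285,150,100,165,4,'w1b')"
```

```text
[619.24075091  20.67398724 300.02160216]
```

View pics/w1a.png

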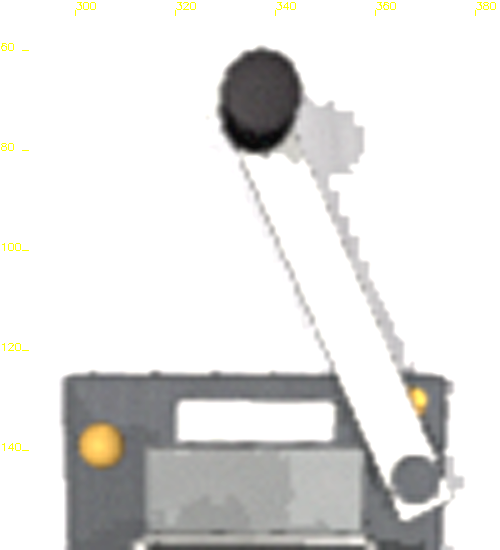

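View pics/w1b.png

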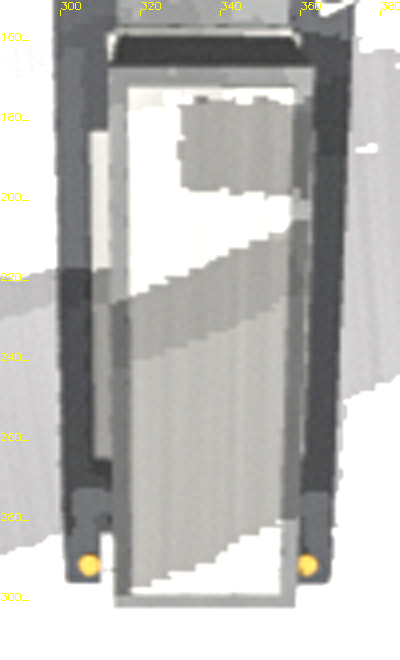

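Run:
```python
from h import *
w=dict(np.load('w1.npz'));s=shot("scene")
print(w["t"],(-w["R"].T@w["t"]).round(1))
def rect(n,pts,z):
    P=np.array([onz(w,p,z) for p in pts]);print(n,P.round(1).tolist(),P.mean(0).round(1))
    for i,j in((0,1),(1,2),(2,3),(3,0)): v=P[j]-P[i];print("  ",np.linalg.norm(v).round(1),np.degrees(np.arctan2(v[1],v[0])).round(2))
rect("lid",[(312,167),(363.5,167),(358.5,301.5),(313.75,301.5)],86)
rect("plate",[(298.2,125.2),(374.4,125.2),(367.2,295.5),(301.5,295.5)],12)
print("post",onz(w,(336.8,69),72.5),tri((w,(336.8,69)),(s,(363.5,219.5))))
print("hinge",onz(w,(367.6,145.6),27.5))
for p,q in (((312,167),(324,201)),((363.5,167),(317.5,218.5)),((358.5,301.5),(255.5,207)),((313.75,301.5),(260.5,188.5))): print(tri((w,p),(s,q)))
```

```text
[-612.9485999    40.21472873  471.25056415] [629.2  89.2 442.3]
lid [[606.5, 33.4, 86.0], [663.1, 26.5, 86.0], [641.7, -140.9, 86.0], [586.3, -134.2, 86.0]] [624.4 -53.8  86. ]
   57.0 -6.95
   168.8 -97.29
   55.8 173.1
   168.9 83.13
plate [[591.3, 77.9, 12.0], [689.0, 66.0, 12.0], [658.2, -180.2, 12.0], [560.6, -168.3, 12.0]] [624.8 -51.2  12. ]
   98.5 -6.96
   248.1 -97.15
   98.3 173.1
   248.2 82.88
post [645.69969539 132.05576573  72.5       ] (array([645.51680496, 131.89390148,  76.01065623]), [0.2, 0.2])
hinge [676.29216922  42.78301672  27.5       ]
(array([606.00572326,  31.77157554,  81.17600326]), [0.9, 0.9])
(array([661.94628067,  23.71496805,  91.1769757 ]), [3.7, 3.7])
(array([ 642.31061655, -136.74325105,   90.32171704]), [1.4, 1.4])
(array([ 586.91236952, -133.24645382,   86.34683658]), [0.8, 0.8])
```

```bash
python3 -c "
from h import *
goto((645.7,132.1,100),np.radians(18.9))"
```

```text
tool [619.2  20.3 300.2] w 85.0 F [-0.1 -1.  -0.2] t 2.45
 rotvec [  0.06 -26.01   0.13]
 rotvec [-1.7000e-01  1.5399e+02  9.0000e-02]
 shift cm [-11.47  19.99   1.26]
```

```bash
python3 -m inch '[0.4,0,0,0,0,0,0,0.4,0,0,0,0,0,0]'
python3 -c "
from h import *
goto((645.7,132.1,100),np.radians(18.9))"
```

```text
clock: 2.65
eef_pos: [619.6, 21.8, 300.6]
tool_rot: [-1.571, -0.001, -1.693]
force: [0.0, -0.2, -0.5]
width: 59.0
tool [619.6  21.8 300.6] w 59.0 F [ 0.  -0.2 -0.5] t 2.65
 rotvec [ -0.   -25.93   0.05]
 rotvec [-6.0000e-02  1.5407e+02 -0.0000e+00]
 shift cm [-11.28  20.05   1.24]
```

```bash
python3 -m inch '[0.4,-3,2,0.3,0,-6,0,0.4,-6,4,0.6,0,-12,0,0.4,-9,7,0.9,0,-19,0,0.4,-11.3,11,1.2,0,-26,0,0.4,-11.3,15,1.2,0,-26,0,0.4,-11.3,19,1.2,0,-26,0,0.4,-11.3,20,1.2,0,-26,0,0.4,-11.3,20,1.2,0,-26,0,0.4,-11.3,20,1.2,0,-26,0]'
python3 -c "
from h import *
shot('wrist','w2')
goto((645.7,132.1,38),np.radians(18.9))"
```

```text
clock: 3.55
eef_pos: [646.8, 134.5, 102.3]
tool_rot: [-1.568, -0.0, -1.238]
force: [0.3, -0.4, 1.0]
width: 34.4
tool [647.1 134.7 102.9] w 33.9 F [ 0.7 -0.6  0.3] t 3.6
 rotvec [-0.25  0.18  0.02]
 rotvec [ 3.0000e-02 -1.7982e+02  3.9000e-01]
 shift cm [ 0.2   6.49 -0.25]
```

View pics/w2.png

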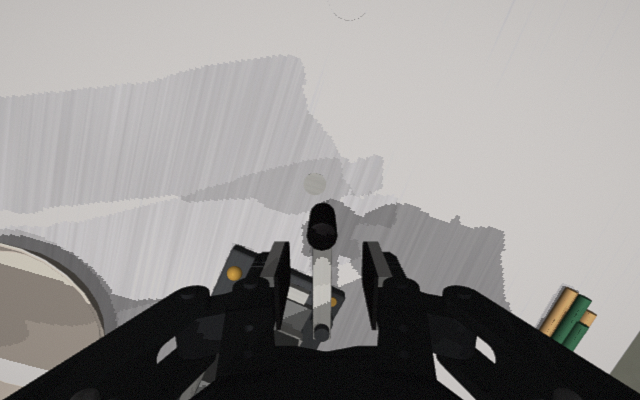

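```bash
python3 -m inch '[0.4,0.1,3,-0.2,0,0,0,0.4,0.2,6.4,-0.2,0,0,0,0.4,0.2,6.4,-0.2,0,0,0,0.4,0.2,6.4,-0.2,0,0,0]'
python3 - <<'E'
from h import *
w=shot('wrist','w3')
p,R,st=tool();print(p,st["force"],st["width"])
h=np.array([676.5,43.0])
for th in (120,130,140,150,160,166,170,173,175):
    a=np.radians(th); c=h+95*np.array([np.cos(a),np.sin(a)])+ (6)*np.array([-np.sin(a),np.cos(a)])
    d=R.T@(np.array([c[0],c[1],38])-p)/10
    yaw=th+90-180
    z=np.array([np.cos(np.radians(yaw)),np.sin(np.radians(yaw)),0]);y=np.array([0,0,-1.]);x=np.cross(y,z)
    print(th,c.round(1),d.round(2),Ro.from_matrix(R.T@np.stack([x,y,z],1)).as_rotvec(degrees=True).round(1))
E
```

```text
clock: 4.0
eef_pos: [645.1, 132.2, 38.0]
tool_rot: [-1.569, -0.0, -1.237]
force: [-0.8, 0.2, -0.0]
width: 34.1
[645.80415913 132.60667225  38.83246598] [0.60993318 0.80513268 0.31138032] 34.20465981405686
120 [623.8 122.3] [ 0.26  0.07 -2.42] [ -0.2 -10.9   0. ]
130 [610.8 111.9] [ 0.81  0.07 -3.98] [ -0.2 -20.9   0. ]
140 [599.9  99.5] [ 1.63  0.06 -5.43] [ -0.2 -30.9   0.1]
150 [591.2  85.3] [ 2.68  0.06 -6.71] [ -0.2 -40.9   0.1]
160 [585.2  69.9] [ 3.94  0.05 -7.78] [ -0.2 -50.9   0.1]
166 [582.9  60.2] [ 4.78  0.05 -8.32] [ -0.2 -56.9   0.1]
170 [581.9  53.6] [ 5.37  0.05 -8.63] [ -0.2 -60.9   0.1]
173 [581.5  48.6] [ 5.83  0.05 -8.83] [ -0.2 -63.9   0.1]
175 [581.3  45.3] [ 6.14  0.05 -8.95] [ -0.2 -65.9   0.1]
```

View pics/w3.png

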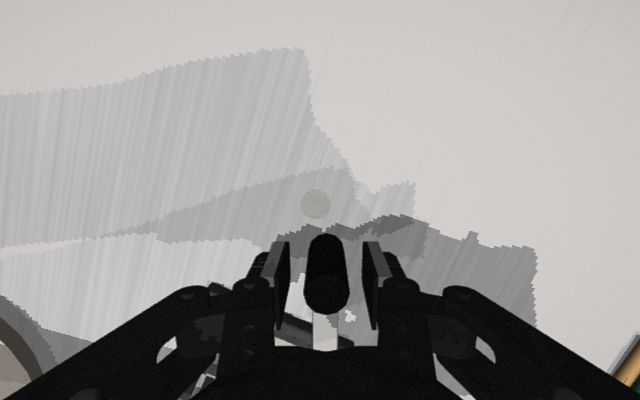

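The post stands between the pads (about column 326). I'll swing it along the arc.

```bash
python3 -m inch '[0.4,0,0,-1.2,0,-5,0,0.4,0.26,0,-2.4,0,-11,0,0.4,0.5,0,-3.2,0,-16,0,0.4,0.81,0,-4,0,-21,0,0.4,1.2,0,-4.7,0,-26,0,0.4,1.63,0,-5.4,0,-31,0,0.4,2.1,0,-6.1,0,-36,0,0.4,2.7,0,-6.7,0,-41,0,0.4,3.3,0,-7.3,0,-46,0,0.4,3.95,0,-7.8,0,-51,0,0.4,4.8,0,-8.3,0,-57,0,0.4,4.8,0,-8.3,0,-57,0]'
python3 - <<'E'
from h import *
w=shot('scene','sc4');crop(w,230,150,150,100,5,"sc4a")
p,R,st=tool();print(p,st["force"],st["width"])
E
```

```text
clock: 5.25
eef_pos: [583.1, 58.3, 38.6]
tool_rot: [-1.57, -0.004, -0.244]
force: [-0.2, -0.2, -0.6]
width: 34.2
[583.03192289  58.73651292  38.30876692] [-0.46428858  1.01492654  0.4897084 ] 34.20836405604174
```

View pics/sc4a.png

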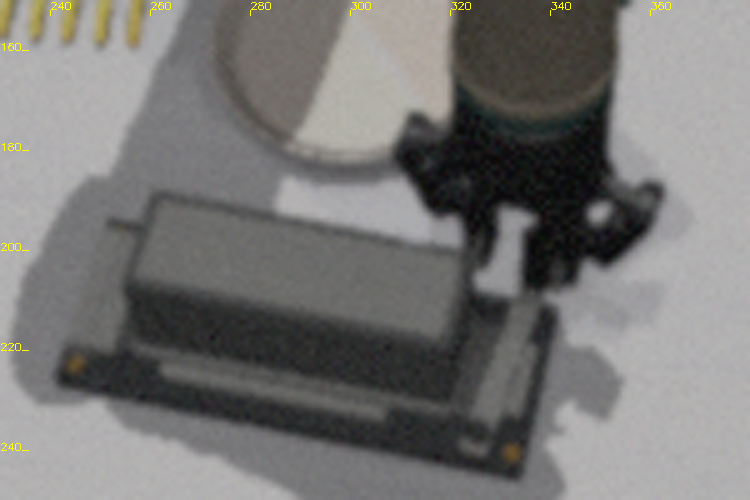

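Run:
```python
from h import *
goto((581.3,47,38.5),np.radians(83));goto((581,43,38.5),np.radians(83))
```

```text
tool [583.   58.7  38.3] w 34.2 F [-0.5  1.   0.5] t 5.3
 rotvec [-0.02 -7.09  0.2 ]
 rotvec [-3.1000e-01  1.7291e+02 -3.0000e-02]
 shift cm [ 0.12 -0.02 -1.18]
tool [583.   58.7  38.3] w 34.2 F [-0.5  1.   0.5] t 5.3
 rotvec [-0.02 -7.09  0.2 ]
 rotvec [-3.1000e-01  1.7291e+02 -3.0000e-02]
 shift cm [ 0.19 -0.02 -1.58]
```

```bash
python3 -m inch '[0.4,0,0,-0.4,0,-2,0,0.4,0.1,0,-0.8,0,-4,0,0.4,0.1,0,-1.2,0,-7,0,0.4,0.2,0,-1.4,0,-7,0,0.4,0.2,0,-1.6,0,-7,0,0.4,0.2,0,-1.6,0,-7,0]'
python3 - <<'E'
from h import *
w=shot('scene');crop(w,230,150,150,100,5,"sc5a")
shot('wrist','w5')
p,R,st=tool();print(p,st["force"],st["width"])
E
```

```text
clock: 5.9
eef_pos: [580.8, 46.5, 37.5]
tool_rot: [-1.566, -0.003, -0.121]
force: [-0.9, 4.8, 1.4]
width: 34.4
[580.83692722  46.43970443  37.45646403] [-0.30509278  4.98035695  2.50967088] 34.607891643118464
```

View pics/sc5a.png

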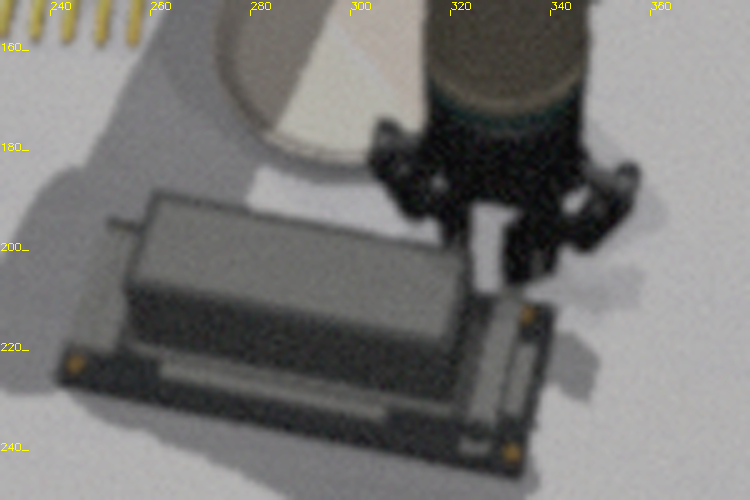

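View pics/w5.png

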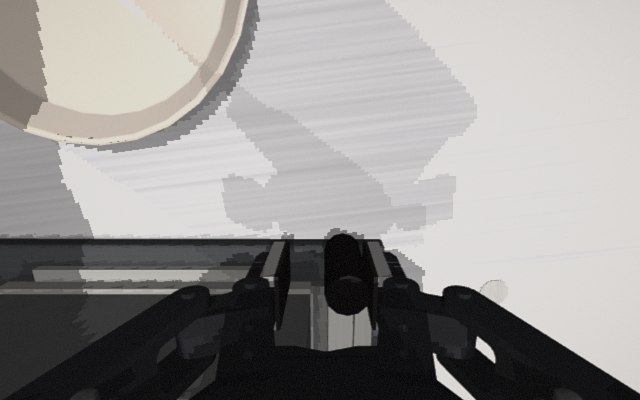

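```bash
python3 -m inch '[0.4,0,0,-0.4,0,0,0,0.4,0,0,-0.8,0,0,0,0.4,0,0,-0.8,0,0,0]'; python3 -m inch '[0.4,0,0,0.4,0,0,0,0.4,0,0,0.8,0,0,0,0.4,0,0,0.8,0,0,0]'
```

```text
clock: 6.3
eef_pos: [581.0, 46.2, 37.5]
tool_rot: [-1.554, -0.005, -0.117]
force: [3.1, 18.5, -6.5]
width: 34.3
clock: 6.6
eef_pos: [580.7, 46.4, 37.2]
tool_rot: [-1.567, -0.002, -0.12]
force: [0.6, 6.3, 1.4]
width: 34.2
```

```bash
python3 -m inch '[0.4,0,0,0.6,0,0,0,0.4,0,0,0.9,0,0,0,0.4,0,-4,0.9,0,0,0,0.4,0,-8,0.9,0,0,0,0.6,0,-12,0.9,0,0,0,1,0,-14,0.9,0,0,0,1,0,-14,0.9,0,0,0,1,0,-14,0.9,0,0,0]'
python3 - <<'E'
from h import *
w=shot('scene');crop(w,230,150,150,100,5,"sc6a")
goto((624.6,-52.8,150),np.radians(-7))
E
```

```text
clock: 7.4
eef_pos: [580.2, 51.0, 176.0]
tool_rot: [-1.573, 0.0, -0.122]
force: [-0.3, 0.0, -0.5]
width: 85.6
tool [579.7  51.1 175.2] w 85.3 F [0.2 0.3 0.2] t 7.45
 rotvec [ 0.17 90.06  0.  ]
 rotvec [  0.   -89.94  -0.17]
 shift cm [ 5.71  2.53 -9.76]
```

View pics/sc6a.png

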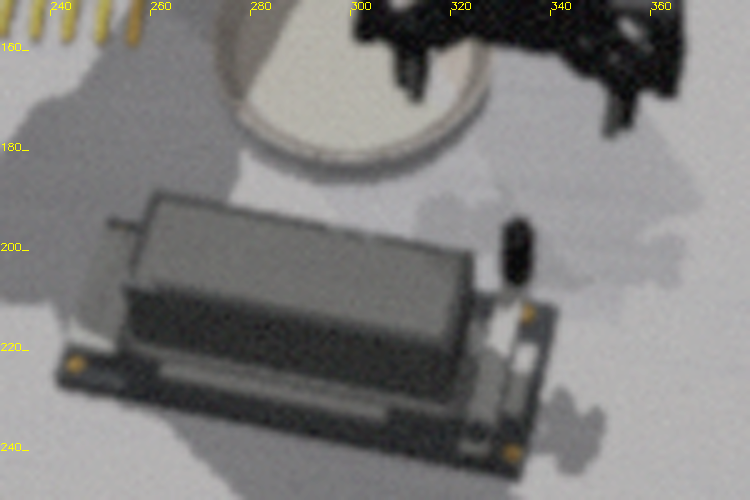

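```bash
python3 -m inch '[1,0.6,0,-1,0,8,0,1,1.2,0,-2,0,16,0,1,1.8,0,-3,0,24,0,1,2.4,0,-4,0,32,0,1,3,0,-5,0,40,0,1,3.6,0,-6,0,48,0,1,4.2,0,-7,0,56,0,1,4.8,0,-8,0,64,0,1,5.4,1,-9,0,72,0,1,5.7,2,-9.8,0,80,0,1,5.7,2.5,-9.8,0,88,0,1,5.7,2.5,-9.8,0,90,0]'; python3 -m inch '[1,0,0,0,0,0,0,1,0,0,0,0,0,0]'
python3 - <<'E'
from h import *
w=shot('wrist','w7');np.savez('w7.npz',**w)
goto((624.6,-52.8,50),np.radians(-7))
E
```

```text
clock: 8.65
eef_pos: [623.6, -52.5, 148.6]
tool_rot: [-1.576, -0.002, -1.694]
force: [-0.4, 0.4, -0.6]
width: 85.2
clock: 8.85
eef_pos: [625.3, -51.4, 151.0]
tool_rot: [-1.571, 0.0, -1.688]
force: [-0.0, 0.4, 0.2]
width: 84.9
tool [625.4 -51.5 151.3] w 85.5 F [-0.5 -0.9  0.4] t 8.9
 rotvec [ 0.01  0.25 -0.01]
 rotvec [-1.0000e-02 -1.7975e+02 -1.0000e-02]
 shift cm [ 0.14 10.13 -0.06]
```

View pics/w7.png

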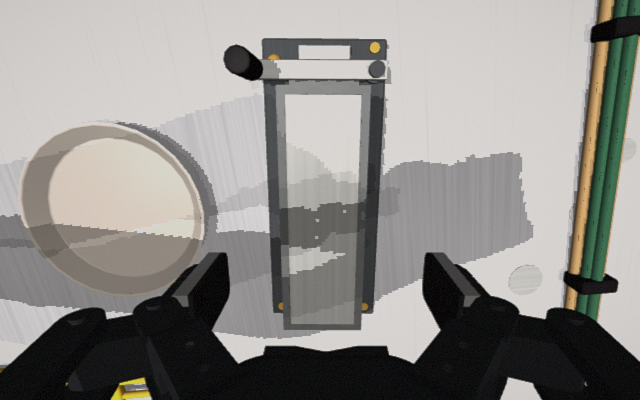

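```bash
python3 -m inch '[1,0.1,4,0,0,0,0,1,0.1,8,0,0,0,0,1,0.1,10.9,0,0,0,0,1,0.1,10.9,0,0,0,0,0,0.1,10.9,0,0,0,0,0,0.1,10.9,0,0,0,0,0,0.1,10.9,0,0,0,0,0,0.1,10.9,0,0,0,0,0,0.1,10.9,0,0,0,0,0,0.1,10.9,0,0,0,0]';  python3 -c "
from h import *
goto((624.6,-52.8,50),np.radians(-7))"
```

```text
clock: 9.9
eef_pos: [625.4, -52.6, 44.4]
tool_rot: [-1.57, -0.0, -1.691]
force: [-4.8, 0.4, 7.5]
width: 55.4
tool [625.4 -52.6  44.4] w 55.4 F [-4.8  0.4  7.5] t 9.9
 rotvec [-0.05  0.12  0.  ]
 rotvec [ 0.0000e+00 -1.7988e+02  8.0000e-02]
 shift cm [ 0.03 -0.56 -0.07]
```

```bash
python3 -m inch '[0,0,-0.4,0,0,0,0,0,0,-0.8,0,0,0,0,0,0,-1.2,0,0,0,0,0,0,-1.6,0,0,0,0,0,0,-1.6,0,0,0,0]';  python3 - <<'E'
from h import *
p,R,s=tool();print(p,s["force"],s["width"])
d=shot("side");crop(d,250,100,110,120,5,"d8");d=shot("scene");crop(d,230,150,150,100,5,"s8")
E
```

```text
clock: 10.4
eef_pos: [624.9, -53.0, 58.5]
tool_rot: [-1.572, -0.0, -1.691]
force: [-2.0, 0.2, -9.0]
width: 55.6
[624.94716485 -53.04756202  58.48039549] [-1.96107775  0.22205975 -9.04519343] 55.62879741431658
```

View pics/d8.png

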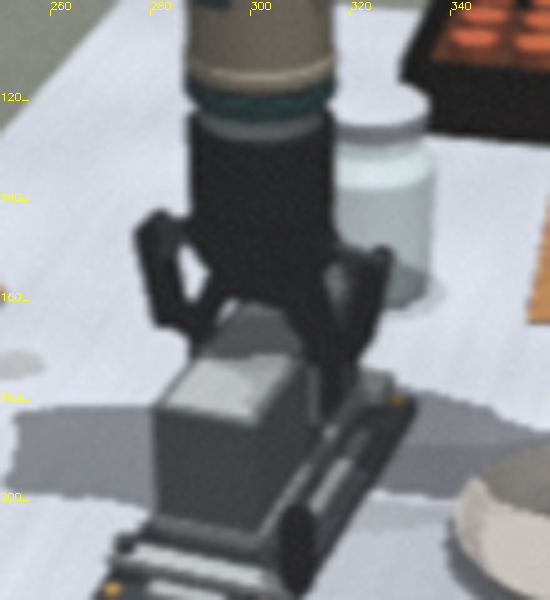

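View pics/s8.png

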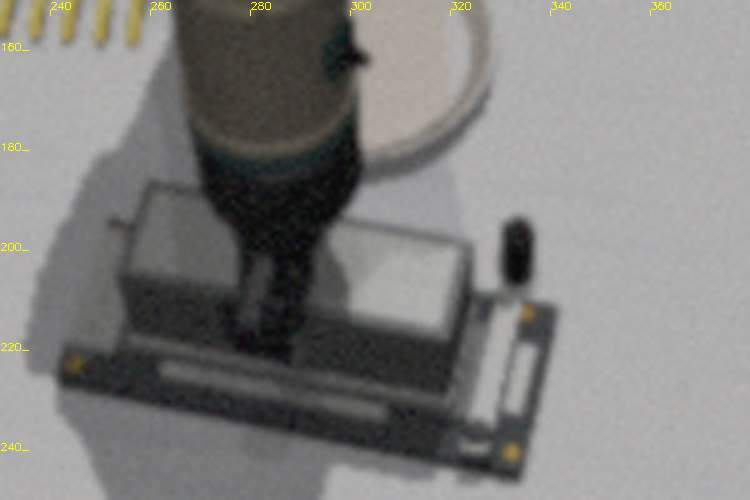

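```bash
python3 -m inch '[0,0,-0.4,0,0,0,0,0,0,-0.8,0,0,0,0,0,0,-1.2,0,0,0,0,0,0,-1.6,0,0,0,0,0,0,-2,0,0,0,0,0,0,-2.4,0,0,0,0,0,0,-2.4,0,0,0,0]';  python3 - <<'E'
from h import *
p,R,s=tool();print(p,s["force"],s["width"])
d=shot("scene");crop(d,230,150,150,100,5,"s9")
E
```

```text
clock: 11.2
eef_pos: [628.1, -52.6, 84.9]
tool_rot: [-1.564, 0.001, -1.691]
force: [-0.4, -0.6, -1.9]
width: 55.5
[628.13832459 -52.56566554  84.9438358 ] [-0.36929427 -0.61586721 -1.94173729] 55.458453798559184
```

View pics/s9.png

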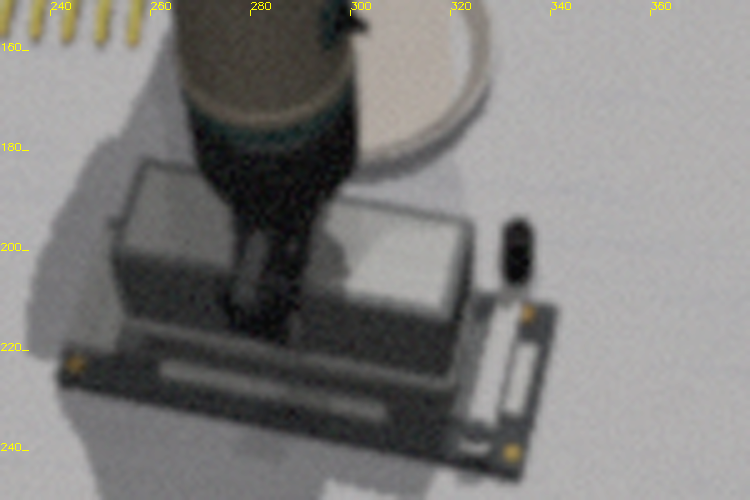

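```bash
python3 -m inch '[0,0,-1,0,0,0,0,0,0,-2.5,0,0,0,0,0,0,-4,0,0,0,0,0,0,-5.5,0,0,0,0,0,0,-7,0,0,0,0,0,0,-8.5,0,0,0,0,0,0,-9.5,0,0,0,0,0,0,-9.5,0,0,0,0,0,0,-9.5,0,0,0,0]';  python3 - <<'E'
from h import *
p,R,s=tool();print(p,s["force"],s["width"])
d=shot("scene");crop(d,230,120,150,110,5,"s10");np.savez("s10.npz",**d)
d=shot("side");crop(d,250,100,110,120,5,"d10");np.savez("d10.npz",**d)
shot("wrist","w10")
E
```

```text
clock: 12.15
eef_pos: [625.1, -52.9, 177.2]
tool_rot: [-1.571, -0.0, -1.691]
force: [0.3, 0.4, -1.8]
width: 55.2
[625.08328417 -52.89638776 177.22353628] [ 0.2824784   0.42973368 -1.79721135] 55.163727565206784
```

View pics/s10.png

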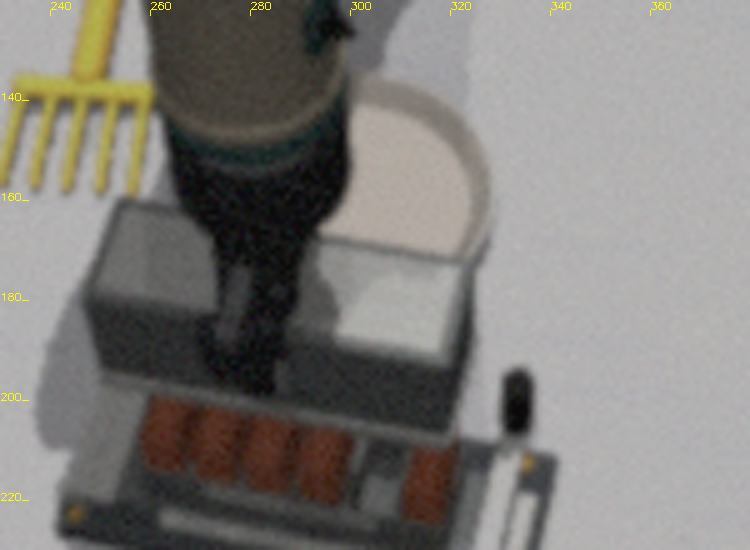

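View pics/d10.png

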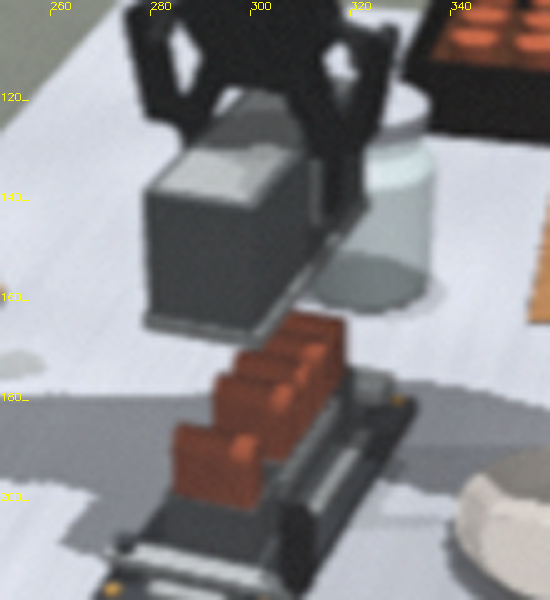

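View pics/w10.png

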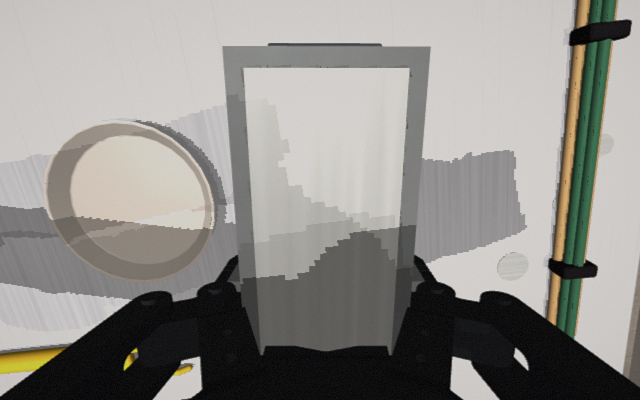

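The lid is off, and there are five feet: slots 1 to 4 at scene columns 262, 273, 284 and 294, and slot 6 at column 316. Slot 5 is empty. Next I'll check the lid's height in the grip.

Run:
```python
from h import *
s=dict(np.load("s10.npz"));d=dict(np.load("d10.npz"))
print(tri((s,(323.5,172)),(d,(299.2,141))), "+y-x top")
print(tri((s,(318.5,192)),(d,(279.3,138))), "+y+x top")
print(tri((s,(319.7,207.5)),(d,(279.5,165))), "+y+x bot")
print(tri((s,(318.5,192)),(d,(279.3,138)))[0]-tri((s,(323.5,172)),(d,(299.2,141)))[0])
# tin corner +y? where tin centre predicted
p,R,_=tool(); print(p)
M=np.array([[429.3,-497.4],[418.6,-303.6],[512.4,-297.7],[522.4,-493.6]]); print(M.mean(0))
```

```text
(array([609.92450381,  29.75303081, 222.72519632]), [0.3, 0.3]) +y-x top
(array([660.66463152,  23.19068806, 221.29652362]), [0.4, 0.4]) +y+x top
(array([661.77516502,  25.87075807, 150.42627567]), [0.2, 0.2]) +y+x bot
[50.74012771 -6.56234275 -1.4286727 ]
[624.66774593 -52.86513242 176.38669952]
[ 470.675 -398.075]
```

Run:
```python
from h import *
d=shot("side");crop(d,340,125,60,50,10,"d11")
d=shot("scene");crop(d,130,130,100,60,8,"s11")
```

```text
(no output)
```

View pics/d11.png

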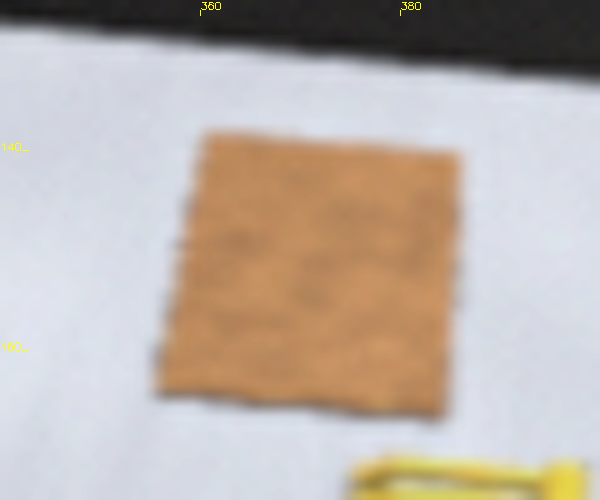

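View pics/s11.png

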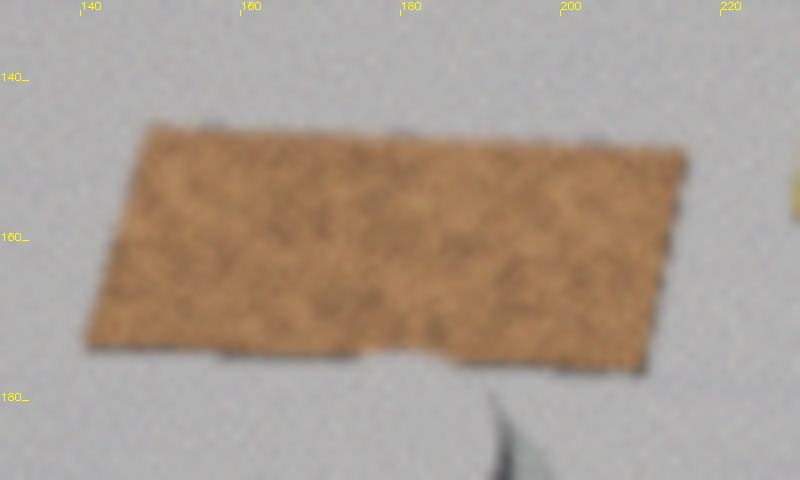

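Run:
```python
from h import *
s=shot("scene");d=shot("side")
def rect(pts,im):
    P=np.array([onz(im,p,4) for p in pts]);print(P.round(1).tolist(),P.mean(0).round(1))
    for i,j in((0,1),(1,2),(2,3),(3,0)): v=P[j]-P[i];print("  ",np.linalg.norm(v).round(1),np.degrees(np.arctan2(v[1],v[0])).round(2))
A=[(148.5,146),(215.5,148.8),(210.5,176.2),(140.8,173.2)];B=[(386,140.5),(384.5,166.5),(355.5,164.2),(360.3,138.5)]
rect(A,s);rect(B,d)
for a,b in zip(A,B): print(tri((s,a),(d,b)))
goto((470.5,-398,176),np.radians(3))
```

```text
[[429.4, -498.9, 4.0], [421.2, -301.5, 4.0], [514.6, -295.8, 4.0], [523.1, -493.9, 4.0]] [ 472.1 -397.5    4. ]
   197.5 92.38
   93.5 3.48
   198.3 -87.54
   93.8 -176.98
[[422.4, -491.2, 4.0], [413.8, -295.2, 4.0], [506.6, -288.8, 4.0], [515.2, -486.1, 4.0]] [ 464.5 -390.3    4. ]
   196.2 92.53
   93.1 3.98
   197.5 -87.51
   92.9 -176.8
(array([ 423.5580283 , -503.19431196,   -2.55624668]), [1.3, 1.3])
(array([ 415.06206395, -304.66715734,   -2.40513188]), [1.6, 1.6])
(array([ 508.82676071, -299.12597751,   -2.87693289]), [1.6, 1.6])
(array([ 517.40632566, -498.59565919,   -2.97816555]), [1.5, 1.5])
tool [625.1 -52.8 176.8] w 55.2 F [ 0.6 -0.2 -2. ] t 12.5
 rotvec [ 0.05 -9.87 -0.01]
 rotvec [1.0000e-02 1.7013e+02 8.0000e-02]
 shift cm [ 36.13   0.09 -11.21]
```

```bash
python3 -m inch '[0,1,0,-2,0,0,0,0,3,0,-5,0,-1,0,0,6,0,-8,0,-2,0,0,9.5,0,-10.5,0,-4,0,0,13,0,-11.2,0,-6,0,0,17,0,-11.2,0,-8,0,0,21,0,-11.2,0,-9.8,0,0,25,0,-11.2,0,-9.8,0,0,29,0,-11.2,0,-9.8,0,0,33,0,-11.2,0,-9.8,0,0,35,0,-11.2,0,-9.8,0,0,36.1,0,-11.2,0,-9.8,0]';python3 -m inch '[0,0,0,0,0,0,0,0,0,0,0,0,0,0,0,0,0,0,0,0,0]'
python3 - <<'E'
from h import *
w=shot("wrist","w12");np.savez("w12.npz",**w)
goto((470.5,-398,176),np.radians(2.8))
E
```

```text
clock: 13.7
eef_pos: [469.7, -400.6, 176.9]
tool_rot: [-1.571, -0.001, -1.523]
force: [-0.7, 1.0, -1.4]
width: 55.3
clock: 14.0
eef_pos: [471.8, -395.5, 177.4]
tool_rot: [-1.57, 0.001, -1.517]
force: [0.7, 0.9, -1.6]
width: 55.5
tool [ 471.7 -395.8  177.5] w 55.2 F [ 0.6 -0.8 -0.8] t 14.05
 rotvec [-0.02  0.29 -0.05]
 rotvec [-8.0000e-02 -1.7971e+02  3.0000e-02]
 shift cm [ 0.21  0.15 -0.13]
```

View pics/w12.png

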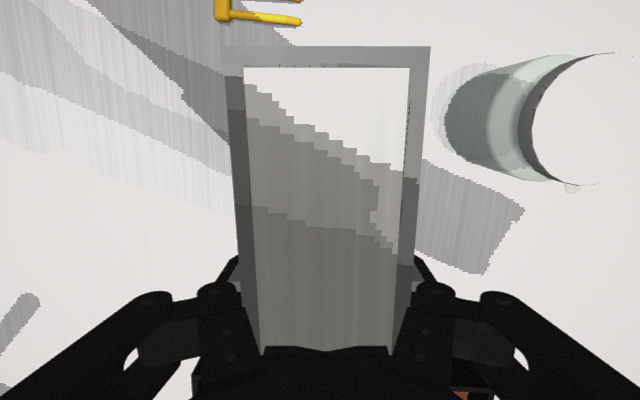

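```bash
python3 -m inch '[0,0.1,3,-0.1,0,0,0,0,0.1,6,-0.1,0,0,0,0,0.1,9,-0.1,0,0,0,0,0.1,11.5,-0.1,0,0,0,0,0.1,11.5,-0.1,0,0,0,0,0.1,11.5,-0.1,0,0,0]'
python3 - <<'E'
from h import *
w=shot("wrist","w13");np.savez("w13.npz",**w)
d=shot("scene");crop(d,120,100,120,90,6,"s13")
d=shot("side");crop(d,330,90,80,90,6,"d13")
goto((470.5,-398,31),np.radians(2.8))
E
```

```text
clock: 14.65
eef_pos: [470.6, -398.0, 62.7]
tool_rot: [-1.571, 0.0, -1.518]
force: [0.6, -0.5, -0.6]
width: 55.9
tool [ 471.3 -399.3   64.1] w 55.4 F [ 0.5  0.9 -1.2] t 14.8
 rotvec [-0.15  0.15  0.11]
 rotvec [ 1.7000e-01 -1.7985e+02  2.3000e-01]
 shift cm [-0.14  3.31 -0.08]
```

View pics/w13.png

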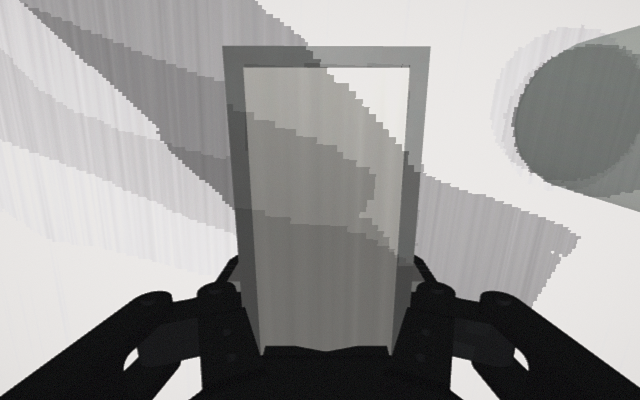

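View pics/s13.png

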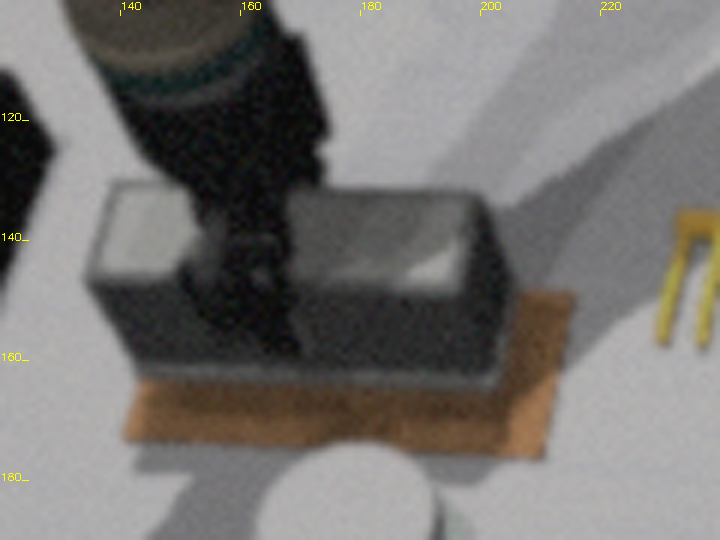

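View pics/d13.png

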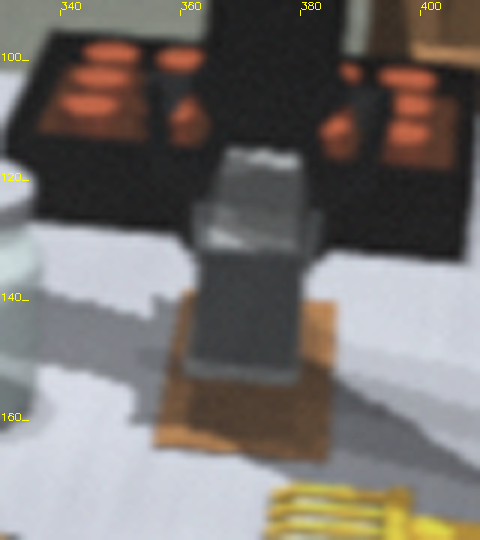

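```bash
python3 -m inch '[0,-0.1,1.5,0,0,0,0,0,-0.1,2.7,-0.1,0,0,0,0,-0.1,3.1,-0.1,0,0,0,0,-0.1,3.1,-0.1,0,0,0,0,-0.1,3.3,-0.1,0,0,0]'
python3 - <<'E'
from h import *
d=shot("scene");crop(d,120,100,120,90,6,"s14")
goto((470.5,-398,31),np.radians(2.8))
E
```

```text
clock: 15.3
eef_pos: [468.5, -397.8, 30.4]
tool_rot: [-1.572, -0.0, -1.52]
force: [-6.6, 4.6, 28.3]
width: 55.2
tool [ 468.6 -397.7   30.5] w 55.4 F [-3.8  2.6 12.7] t 15.35
 rotvec [0.05 0.12 0.01]
 rotvec [ 1.0000e-02 -1.7988e+02 -8.0000e-02]
 shift cm [ 0.04 -0.05  0.19]
```

View pics/s14.png

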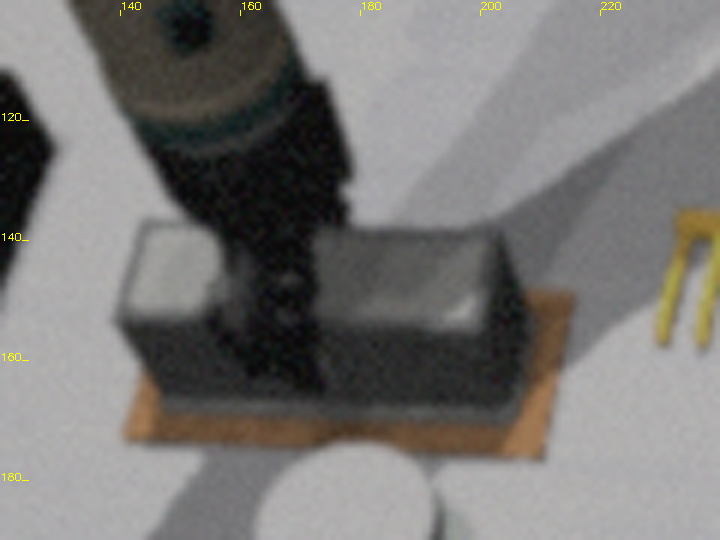

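```bash
python3 -m inch '[0,0,-0.2,0,0,0,0,1,0,-0.2,0,0,0,0,1,0,-0.2,0,0,0,0,1,0,-0.2,0,0,0,0,1,0,-3,0,0,0,0,1,0,-7,0,0,0,0,1,0,-11,0,0,0,0,1,0,-15,0,0,0,0,1,0,-18,0,0,0,0,1,0,-18,0,0,0,0]'
python3 - <<'E'
from h import *
d=shot("wrist","w15");np.savez("w15.npz",**d)
d=shot("scene");crop(d,120,100,120,90,6,"s15")
goto((470.5,-398,31),np.radians(2.8))
E
```

```text
clock: 16.35
eef_pos: [471.5, -399.5, 214.1]
tool_rot: [-1.564, -0.006, -1.52]
force: [-0.1, 0.2, 0.1]
width: 85.7
tool [ 468.9 -398.1  209.6] w 85.3 F [-0.7 -0.4 -0.9] t 16.45
 rotvec [-0.03  0.11  0.04]
 rotvec [ 7.0000e-02 -1.7989e+02  5.0000e-02]
 shift cm [-1.000e-02  1.786e+01  1.500e-01]
```

View pics/w15.png

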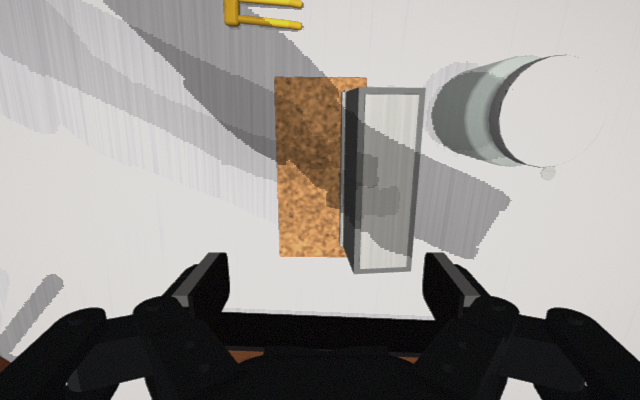

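View pics/s15.png

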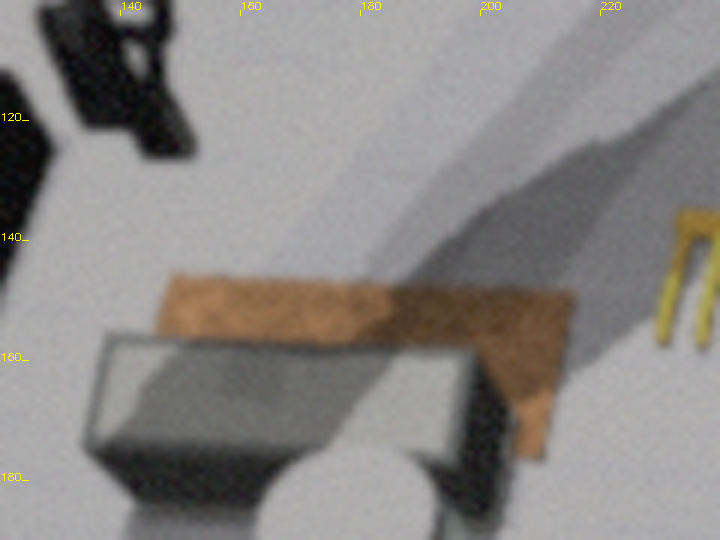

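The lid was knocked about 50 mm toward +x; its top now spans (358,88) to (425,272) in the wrist view. I'll measure it and set it back.

Run:
```python
from h import *
w=shot("wrist");np.savez("w16.npz",**w);crop(w,260,60,185,225,3,"w16")
d=shot("side");crop(d,320,100,90,90,6,"d16")
print(tool()[0])
```

```text
[ 467.96664534 -397.46324457  207.87154229]
```

View pics/w16.png

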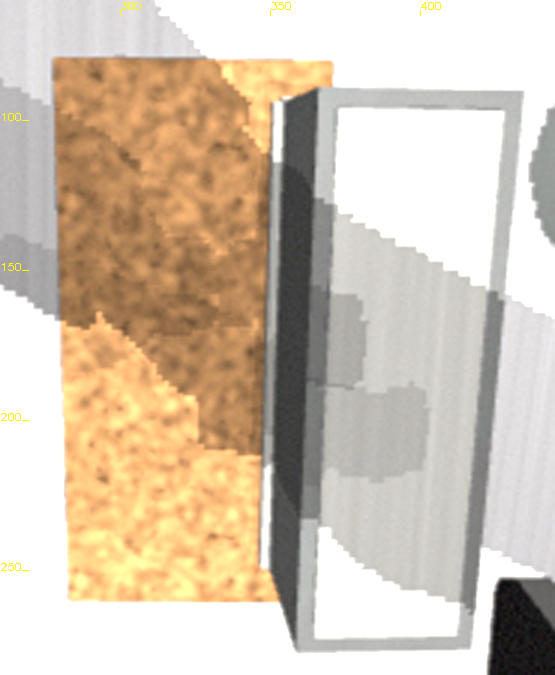

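View pics/d16.png

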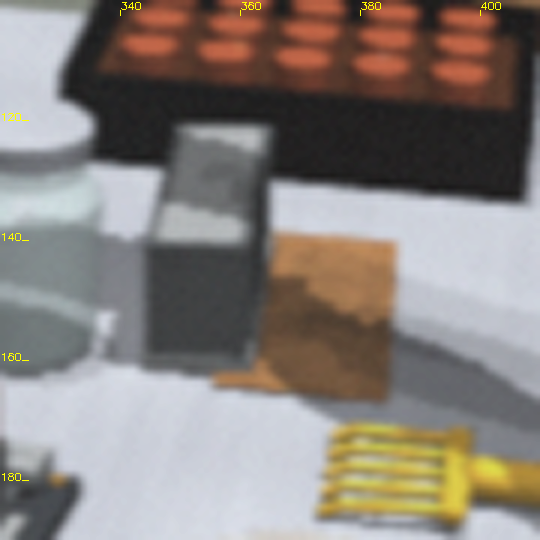

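Run:
```python
from h import *
w=dict(np.load("w16.npz"))
M=np.array([onz(w,p,4) for p in((277.7,79.3),(370.7,80.7),(282.7,260))]);print(M.round(1)); c=(M[1]+M[2])/2;print("mat ctr",c.round(1))
for i,j in((0,1),(2,0)): v=M[j]-M[i];print(np.linalg.norm(v).round(1),np.degrees(np.arctan2(v[1],v[0])).round(2))
# lid lying part on the mat? rim z between 0 and 4
for z in (74,78):
    P=np.array([onz(w,p,z) for p in((366,89.3),(434.3,90.7),(416.7,276.7),(359,277))]);print(P.round(1).tolist(),P.mean(0).round(1))
    for i,j in((0,1),(1,2),(2,3),(3,0)): v=P[j]-P[i];print("  ",np.linalg.norm(v).round(1),np.degrees(np.arctan2(v[1],v[0])).round(2))
# scene check
s=shot("scene");crop(s,110,140,110,60,7,"s17")
goto((516,-402,120),np.radians(0))
```

```text
[[ 416.7 -300.3    4. ]
 [ 510.5 -296.9    4. ]
 [ 424.9 -498.9    4. ]]
mat ctr [ 467.7 -397.9    4. ]
93.8 2.1
198.8 92.35
[[498.5, -310.4, 74.0], [554.0, -308.6, 74.0], [560.7, -475.9, 74.0], [506.0, -479.0, 74.0]] [ 529.8 -393.5   74. ]
   55.5 1.8
   167.4 -87.69
   54.8 -176.74
   168.8 92.56
[[498.0, -310.7, 78.0], [552.7, -309.0, 78.0], [559.4, -473.8, 78.0], [505.4, -476.9, 78.0]] [ 528.9 -392.6   78. ]
   54.7 1.8
   165.0 -87.69
   54.0 -176.74
   166.4 92.56
tool [ 467.9 -397.4  207.6] w 85.2 F [-0.6 -0.3 -1.1] t 16.6
 rotvec [ 0.14  2.92 -0.11]
 rotvec [-1.7000e-01 -1.7708e+02 -2.2000e-01]
 shift cm [0.72 8.75 4.8 ]
```

View pics/s17.png

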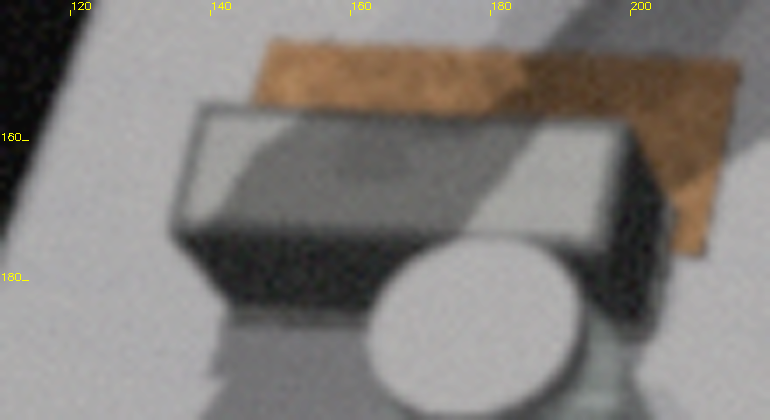

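Run:
```python
from h import *
w=dict(np.load("w15.npz"));print("jar",onz(w,(552,110),131), onz(w,(444,115),60))
goto((528.5,-393.3,110),np.radians(2.3))
```

```text
jar [ 621.45134167 -322.6818283   131.        ] [ 574.96113673 -329.06066186   60.        ]
tool [ 467.9 -397.4  207.6] w 85.2 F [-0.6 -0.3 -1.1] t 16.6
 rotvec [ 0.14  0.62 -0.11]
 rotvec [  -0.18 -179.38   -0.22]
 shift cm [-0.08  9.75  6.09]
```

```bash
python3 -m inch '[0.9,0,0,3,0,0.6,0,0.9,0,0,6.1,0,0.6,0,0.9,0,4,6.1,0,0.6,0,0.9,0,8,6.1,0,0.6,0,0.9,0,9.7,6.1,0,0.6,0,0.9,0,9.7,6.1,0,0.6,0,0.9,0,9.7,6.1,0,0.6,0]'
python3 - <<'E'
from h import *
w=shot("wrist","w18")
goto((528.5,-393.3,32),np.radians(2.3))
E
```

```text
clock: 17.3
eef_pos: [529.8, -394.5, 111.7]
tool_rot: [-1.572, 0.001, -1.53]
force: [-0.1, -0.5, 0.6]
width: 76.8
tool [ 530.5 -394.9  112.8] w 77.2 F [0.9 0.2 0.2] t 17.35
 rotvec [-0.06  0.03  0.02]
 rotvec [ 3.0000e-02 -1.7997e+02  9.0000e-02]
 shift cm [-0.17  8.08 -0.2 ]
```

View pics/w18.png

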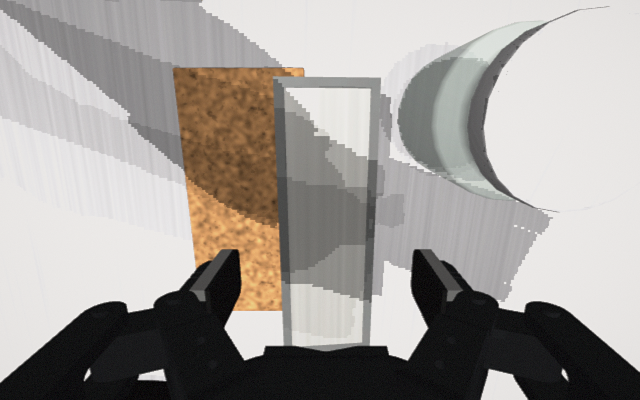

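```bash
python3 -m inch '[0.9,-0.1,3,0,0,0,0,0.9,-0.1,6,0,0,0,0,0.9,-0.1,7.8,0,0,0,0,0.9,-0.1,7.8,0,0,0,0,0,-0.1,7.8,0,0,0,0,0,-0.1,7.8,0,0,0,0,0,-0.1,7.8,0,0,0,0,0,-0.1,7.8,0,0,0,0,0,-0.1,7.8,0,0,0,0]'
python3 - <<'E'
from h import *
w=shot("scene");crop(w,110,120,110,80,7,"s19")
goto((528.5,-393.3,32),np.radians(2.3))
E
```

```text
clock: 18.25
eef_pos: [531.2, -394.7, 36.3]
tool_rot: [-1.568, -0.002, -1.53]
force: [-0.1, -0.2, 6.7]
width: 56.7
tool [ 531.2 -394.6   36.3] w 56.8 F [0.1 0.6 6.2] t 18.3
 rotvec [-0.17  0.02  0.12]
 rotvec [   0.2  -179.98    0.27]
 shift cm [-0.15  0.43 -0.26]
```

View pics/s19.png

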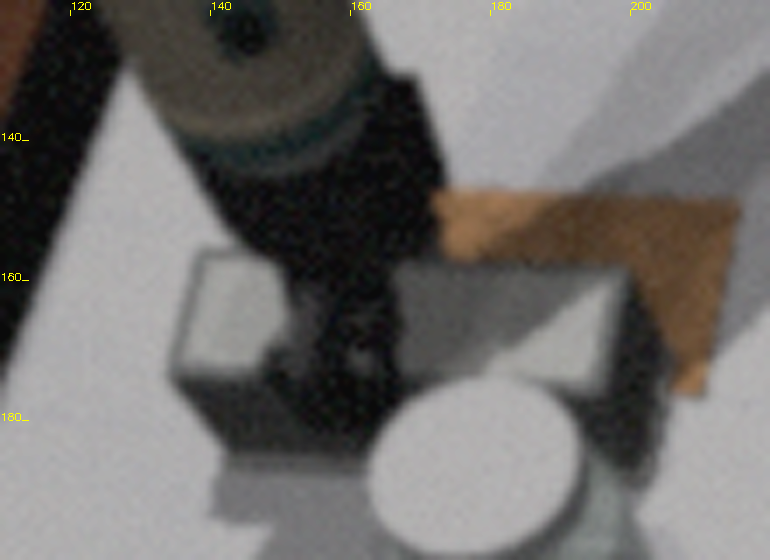

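```bash
python3 -m inch '[0,0,-1,0,0,0,0,0,0,-2.5,0,0,0,0,0,0,-4,0,0,0,0,0,0,-5,0,0,0,0,0,0,-5,0,0,0,0,0,0,-5,0,0,0,0]'
python3 - <<'E'
from h import *
w=shot("side");crop(w,310,70,100,100,6,"d20");np.savez("d20.npz",**w)
w=shot("scene");crop(w,110,100,110,80,7,"s20");np.savez("s20.npz",**w)
goto((469.5,-398,86),np.radians(2.5))
E
```

```text
clock: 18.9
eef_pos: [529.7, -393.9, 84.7]
tool_rot: [-1.571, -0.0, -1.53]
force: [-0.4, 1.4, -1.5]
width: 56.6
tool [ 529.2 -393.6   83.7] w 56.7 F [ 0.3  0.1 -2.1] t 19.0
 rotvec [ 0.06 -0.18 -0.04]
 rotvec [6.0000e-02 1.7982e+02 1.0000e-01]
 shift cm [ 0.2  -0.22 -5.98]
```

View pics/d20.png

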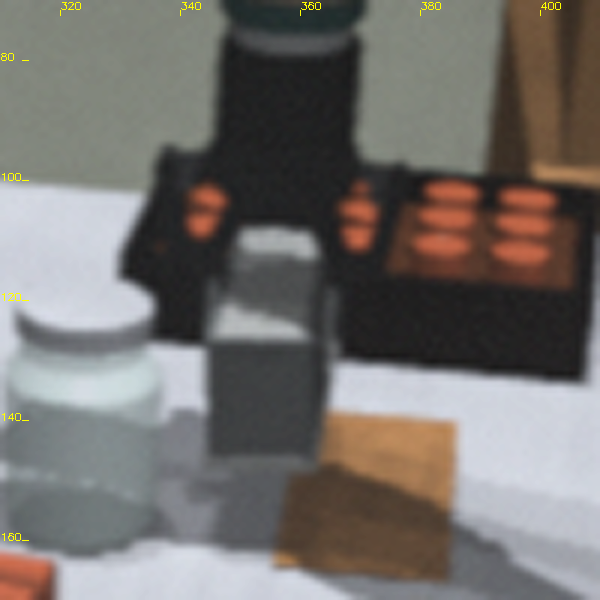

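View pics/s20.png

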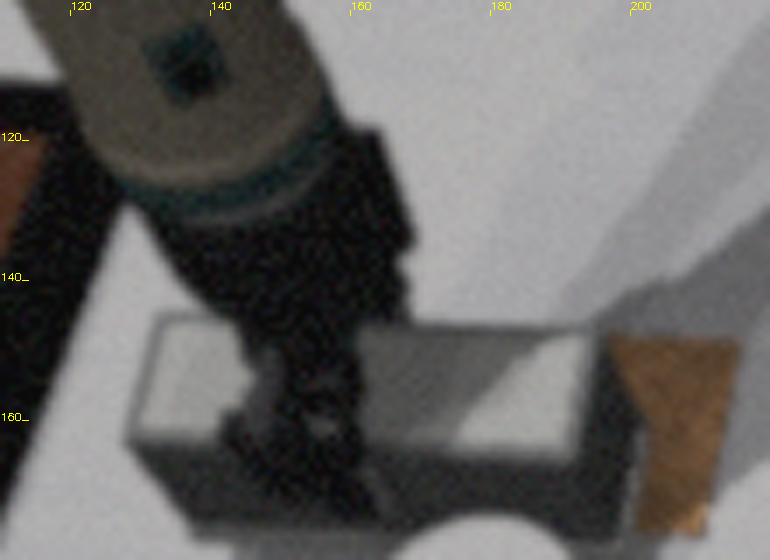

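```bash
python3 -m inch '[0,0,0,-2,0,0,0,0,0.2,0,-4,0,0,0,0,0.3,0,-6,0,0,0,0,0.3,2,-6,0,0,0,0,0.3,3.5,-6,0,0,0,0,0.3,4.2,-6,0,0,0,0,0.3,4.2,-6,0,0,0]'; python3 -m inch '[0,0,0.2,0,0,0,0,0,0,0.4,0,0,0,0,0,0,0.4,0,0,0,0]'
python3 - <<'E'
from h import *
w=shot("scene");crop(w,110,100,110,80,7,"s21")
goto((469.5,-398.5,37),np.radians(2.5))
E
```

```text
clock: 19.7
eef_pos: [469.7, -398.2, 40.7]
tool_rot: [-1.573, 0.002, -1.529]
force: [0.0, 0.5, -2.1]
width: 56.0
clock: 20.0
eef_pos: [470.4, -399.3, 38.7]
tool_rot: [-1.57, -0.0, -1.53]
force: [0.1, 0.1, -1.5]
width: 55.7
tool [ 470.4 -399.3   38.7] w 55.9 F [ 0.6  0.2 -0.9] t 20.05
 rotvec [-0.04 -0.16  0.03]
 rotvec [-4.0000e-02  1.7984e+02 -7.0000e-02]
 shift cm [-0.09  0.17 -0.08]
```

View pics/s21.png

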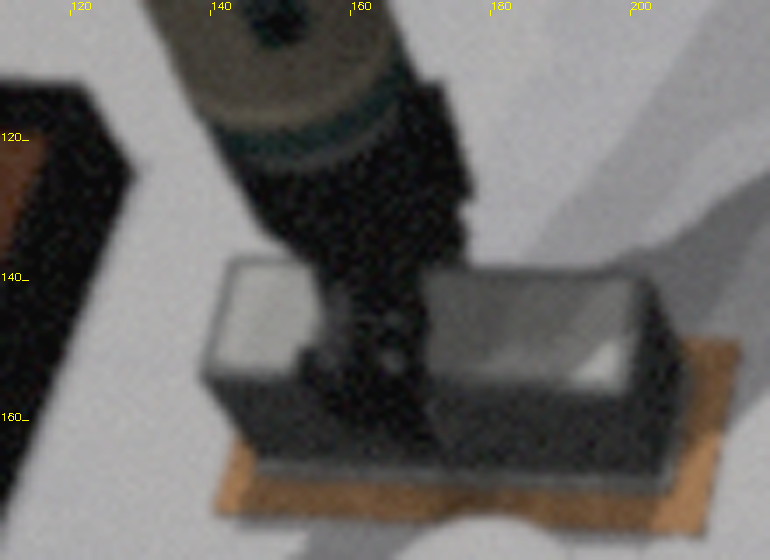

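Still carrying the weight, so I'll lower until contact.

```bash
python3 -m inch '[0,0,0.2,0,0,0,0,0,0,0.4,0,0,0,0,0,0,0.4,0,0,0,0]';python3 -m inch '[0,0,0.2,0,0,0,0,0,0,0.3,0,0,0,0,0,0,0.3,0,0,0,0]'
```

```text
clock: 20.35
eef_pos: [469.6, -399.7, 36.6]
tool_rot: [-1.571, -0.001, -1.531]
force: [-5.3, 2.4, 16.0]
width: 55.5
clock: 20.65
eef_pos: [469.2, -399.9, 35.9]
tool_rot: [-1.572, -0.002, -1.531]
force: [-10.6, 5.4, 33.3]
width: 55.3
```

```bash
python3 -m inch '[0,0,-0.4,0,0,0,0,0,0,-0.5,0,0,0,0,0.9,0,-0.5,0,0,0,0,0.9,0,-0.5,0,0,0,0,0.9,0,-0.5,0,0,0,0,0.9,0,-2,0,0,0,0,0.9,0,-5,0,0,0,0,0.9,0,-9,0,0,0,0,0.9,0,-13,0,0,0,0,0.9,0,-17,0,0,0,0,0.9,0,-17,0,0,0,0]'
python3 - <<'E'
from h import *
w=shot("scene");crop(w,110,100,110,80,7,"s22")
w=shot("wrist","w22");np.savez("w22.npz",**w)
goto((469.5,-398.5,37),np.radians(2.5))
E
```

```text
clock: 21.75
eef_pos: [473.5, -401.1, 208.4]
tool_rot: [-1.561, -0.008, -1.53]
force: [1.2, -0.7, -0.0]
width: 77.1
tool [ 470.4 -399.6  203.2] w 76.7 F [-0.7  0.4  0.3] t 21.85
 rotvec [-0.12 -0.18  0.12]
 rotvec [ -0.19 179.82  -0.19]
 shift cm [-0.15 16.62 -0.12]
```

View pics/s22.png

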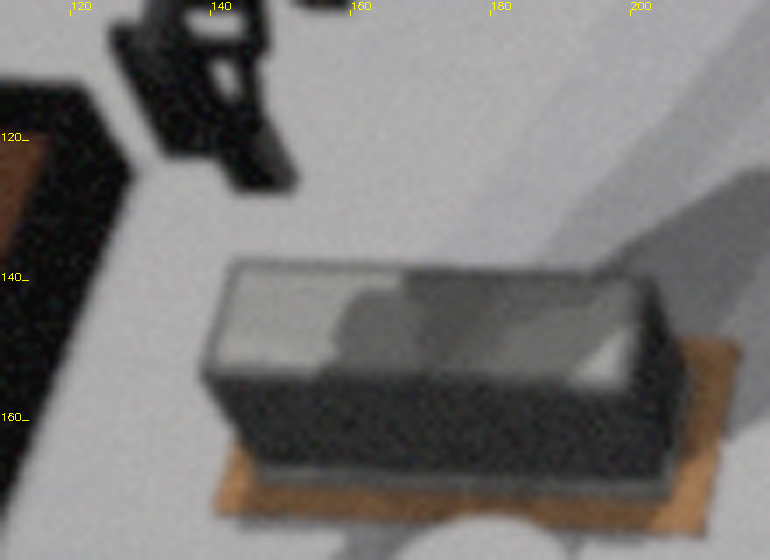

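View pics/w22.png

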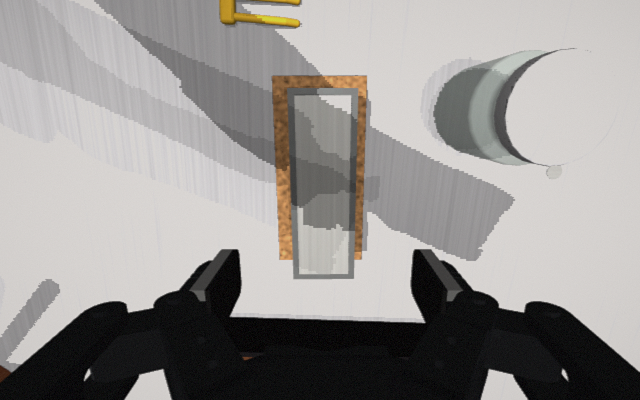

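```bash
python3 -c "
from h import *
goto((632.8,14.5,210),np.radians(-7))"
```

```text
tool [ 470.4 -399.6  203.2] w 76.7 F [-0.7  0.4  0.3] t 21.85
 rotvec [-0.13  9.32  0.11]
 rotvec [ 1.7000e-01 -1.7068e+02  2.0000e-01]
 shift cm [-40.72  -0.73  17.9 ]
```

```bash
python3 -m inch '[0.8,-4,-0.7,1,0,1,0,0.8,-8,-0.7,3,0,2,0,0.8,-12,-0.7,5,0,3,0,0.8,-16,-0.7,7,0,4,0,0.8,-20,-0.7,9,0,5,0,0.8,-24,-0.7,11,0,6,0,0.8,-28,-0.7,13,0,7,0,0.8,-32,-0.7,15,0,8,0,0.8,-36,-0.7,17,0,9,0,0.8,-39,-0.7,17.9,0,9.3,0,0.8,-40.7,-0.7,17.9,0,9.3,0,0.8,-40.7,-0.7,17.9,0,9.3,0]';python3 -m inch '[0.8,0,0,0,0,0,0,0.8,0,0,0,0,0,0,0.8,0,0,0,0,0,0]'
python3 - <<'E'
from h import *
w=shot("wrist","w23");np.savez("w23.npz",**w)
goto((632.8,14.5,100),np.radians(-7))
E
```

```text
clock: 23.05
eef_pos: [630.9, 17.8, 207.3]
tool_rot: [-1.574, 0.001, -1.688]
force: [-0.3, -0.6, -0.0]
width: 68.2
clock: 23.35
eef_pos: [632.1, 12.0, 208.3]
tool_rot: [-1.571, -0.001, -1.696]
force: [0.4, -0.4, -0.1]
width: 68.4
tool [632.1  12.5 208.4] w 68.6 F [-0.2  0.1 -0.3] t 23.4
 rotvec [-0.   -0.14  0.05]
 rotvec [-8.0000e-02  1.7986e+02 -0.0000e+00]
 shift cm [-0.22 10.84  0.04]
```

View pics/w23.png

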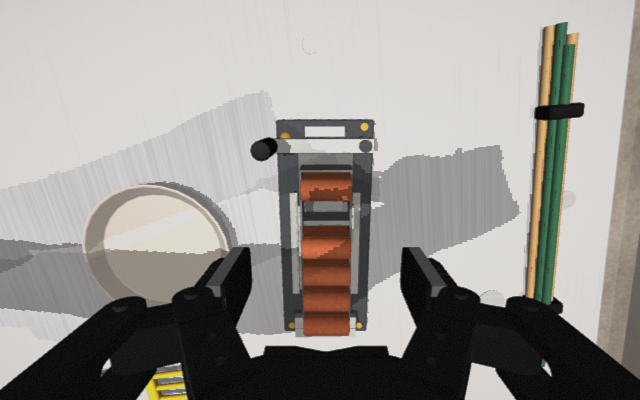

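Run:
```python
from h import *
w=dict(np.load("w23.npz"));crop(w,265,110,120,235,3,"w23a")
C=np.array([624.6,-52.5]);Y=np.array([.122,.9925]);X=np.array([.9925,-.122])
for y in(-67.5,-40.5,-13.5,13.5,40.5,67.5):
    print([proj(w,[*(C+Y*y+X*sx),88]).round(1).tolist() for sx in(-22,22)])
print(onz(w,(155,246),20), "saucer")
```

```text
[[302.1, 332.4], [348.6, 332.4]]
[[301.4, 307.4], [349.1, 307.3]]
[[300.8, 281.1], [349.6, 281.0]]
[[300.0, 253.5], [350.1, 253.4]]
[[299.3, 224.5], [350.6, 224.4]]
[[298.5, 193.9], [351.2, 193.8]]
[437.66234609 -37.60731894  20.        ] saucer
```

View pics/w23a.png

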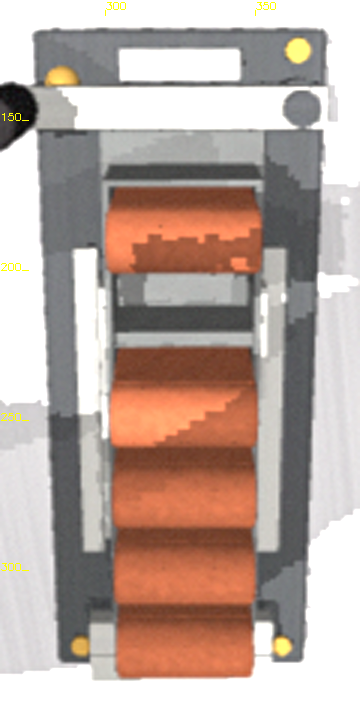

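```bash
python3 -m inch '[0.75,-0.1,3,0.1,0,0,0,0.75,-0.2,7,0.15,0,0,0,0.75,-0.2,11,0.15,0,0,0,0.75,-0.2,13.5,0.15,0,0,0,0.75,-0.2,15,0.15,0,0,0,0.75,-0.2,15,0.15,0,0,0]'
python3 - <<'E'
from h import *
w=dict(np.load("w23.npz"))
C=np.array([624.6,-52.5]);Y=np.array([.122,.9925])
for y in (57.5,-77.5,3.5): print(proj(w,[*(C+Y*y),78]),proj(w,[*(C+Y*y),83]))
w=shot("wrist","w24")
goto((633.8,14.5,58),np.radians(-7))
E
```

```text
clock: 24.0
eef_pos: [632.7, 15.7, 56.5]
tool_rot: [-1.574, -0.001, -1.693]
force: [-0.4, 0.2, 0.0]
width: 64.3
[324.93238351 202.2191853 ] [324.91444988 203.77031684]
[325.38724187 334.45870082] [325.37834348 337.8604203 ]
[325.12756049 258.96236448] [325.11372617 261.37184157]
tool [634.   16.   58.1] w 63.8 F [ 0.3 -0.3  1.1] t 24.05
 rotvec [ 0.04 -0.01  0.01]
 rotvec [-2.0000e-02  1.7999e+02  6.0000e-02]
 shift cm [0.15 0.01 0.  ]
```

View pics/w24.png

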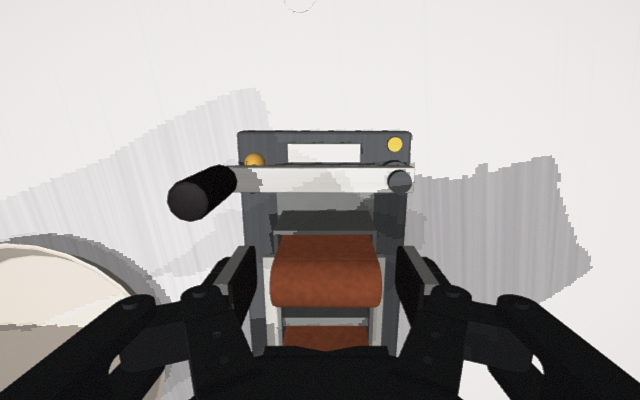

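The pads (columns 245 and 405) straddle foot 6 (275–380) at the right height. Closing and lifting.

```bash
python3 -m inch '[0,0.1,0,0,0,0,0,0,0.1,0,0,0,0,0,0,0.1,0,0,0,0,0,0,0.1,0,0,0,0,0,0,0.1,-2,0,0,0,0,0,0.1,-4,0,0,0,0,0,0.1,-7,0,0,0,0,0,0.1,-10,0,0,0,0,0,0.1,-13,0,0,0,0,0,0.1,-13,0,0,0,0]'
python3 - <<'E'
from h import *
w=shot("wrist","w25");np.savez("w25.npz",**w)
w=shot("side");crop(w,250,100,110,110,5,"d25")
goto((446,-76,180),np.radians(-7))
E
```

```text
clock: 25.05
eef_pos: [637.5, 16.0, 194.0]
tool_rot: [-1.56, 0.002, -1.693]
force: [0.8, 0.9, -0.2]
width: 42.8
tool [634.6  15.4 189.7] w 43.0 F [-0.8  0.1 -1.1] t 25.15
 rotvec [-0.17  0.01 -0.01]
 rotvec [-1.0000e-02 -1.7999e+02  2.6000e-01]
 shift cm [ 11.36   0.91 -17.61]
```

View pics/w25.png

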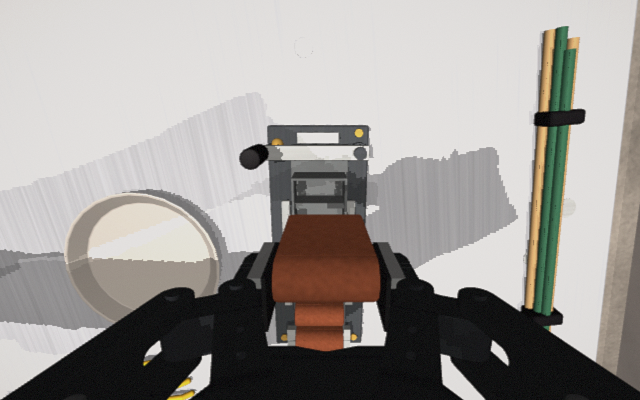

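View pics/d25.png

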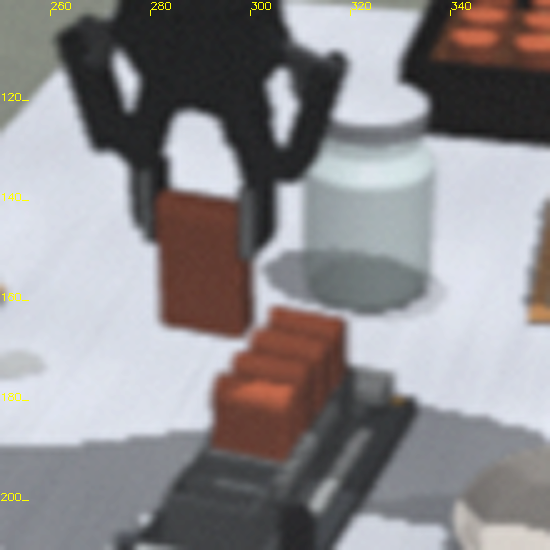

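Run:
```python
from h import *
s=shot("scene");crop(s,262,125,75,70,8,"s26")
w=dict(np.load("w25.npz"))
print(onz(w,(66,257),20),onz(w,(219,257),20),onz(w,(135,191.5),20))
print(onz(s,(300,159.5),20))
# model projection: overlay outer rim for candidates
import math
def over(d,c,z,r,col,img):
    for a in range(0,360,3):
        p=proj(d,[c[0]+r*math.cos(math.radians(a)),c[1]+r*math.sin(math.radians(a)),z]); cv2.circle(img,(int(p[0]*8),int(p[1]*8)),2,col,-1,shift=0) if 0 else None
        x,y=p; 
        if 0<=x<640 and 0<=y<400: img[int(y),int(x)]=col
im=w["img"][:,:,::-1].copy(); over(w,(446,-51),20,82,(0,0,255),im); over(w,(446,-51),5,64,(255,0,0),im)
cv2.imwrite("pics/ow.png",cv2.resize(im[170:340,40:250],None,fx=3.5,fy=3.5,interpolation=0))
im=s["img"][:,:,::-1].copy(); over(s,(446,-51),20,82,(0,0,255),im); over(s,(446,-51),5,64,(255,0,0),im)
cv2.imwrite("pics/os.png",cv2.resize(im[125:195,262:337],None,fx=8,fy=8,interpolation=0))
```

```text
[359.64391455 -28.4300406   20.        ] [518.8539099  -48.67771274  20.        ] [450.74405547  31.55643995  20.        ]
[446.30846864 -51.13048218  20.        ]
```

View pics/ow.png

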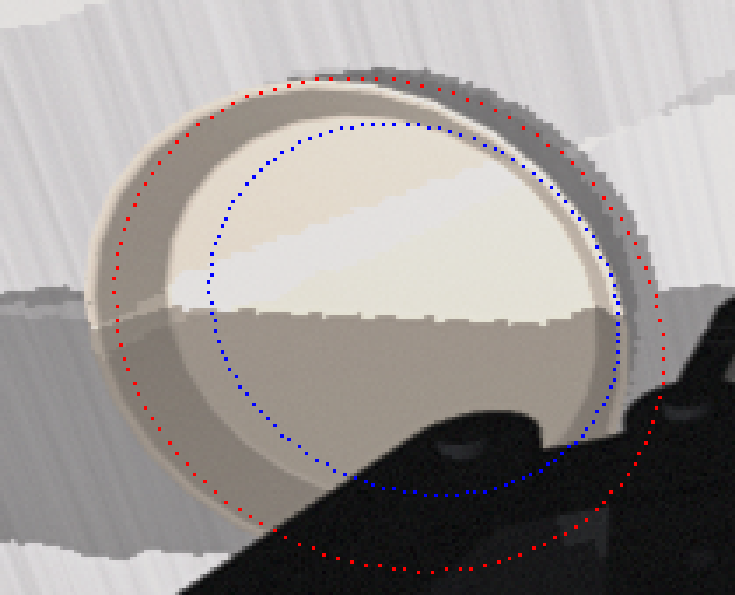

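View pics/os.png

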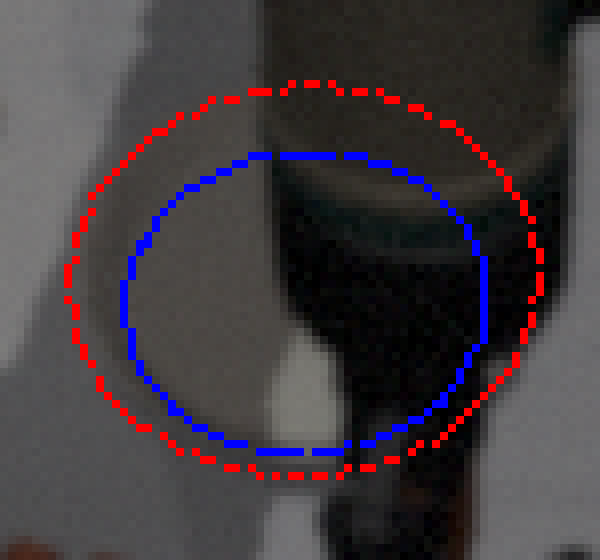

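Run:
```python
from h import *
import math
def over(d,c,z,r,col,img,S):
    for a in range(0,360,3):
        p=proj(d,[c[0]+r*math.cos(math.radians(a)),c[1]+r*math.sin(math.radians(a)),z]); cv2.circle(img,(int(p[0]*S),int(p[1]*S)),1,col,-1)
for n in ("w7","w23"):
    w=dict(np.load(n+".npz")); im=cv2.resize(w["img"][:,:,::-1],None,fx=3,fy=3)
    over(w,(446,-51),20,82,(0,0,255),im,3); over(w,(440,-47),20,82,(0,200,0),im,3)
    cv2.imwrite(f"pics/o{n}.png",im[300:960,0:750])
```

View pics/ow7.png

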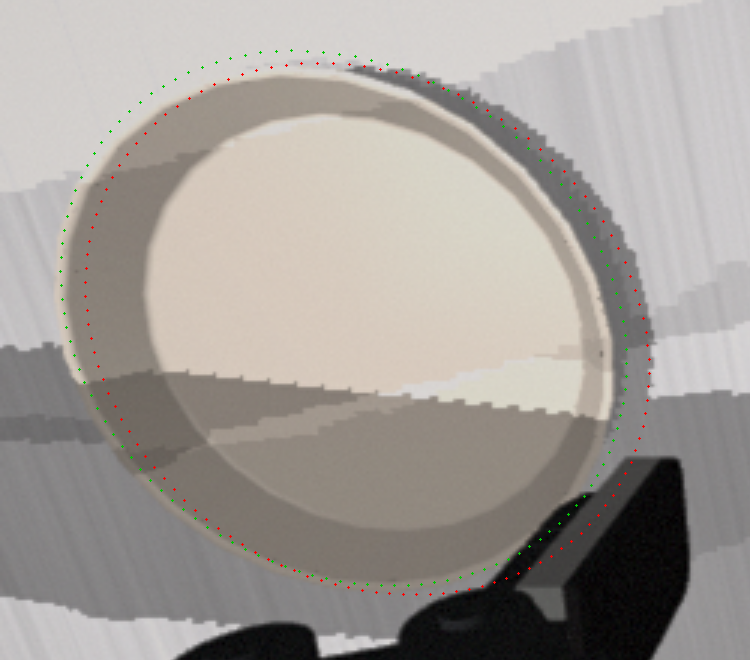

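View pics/ow23.png

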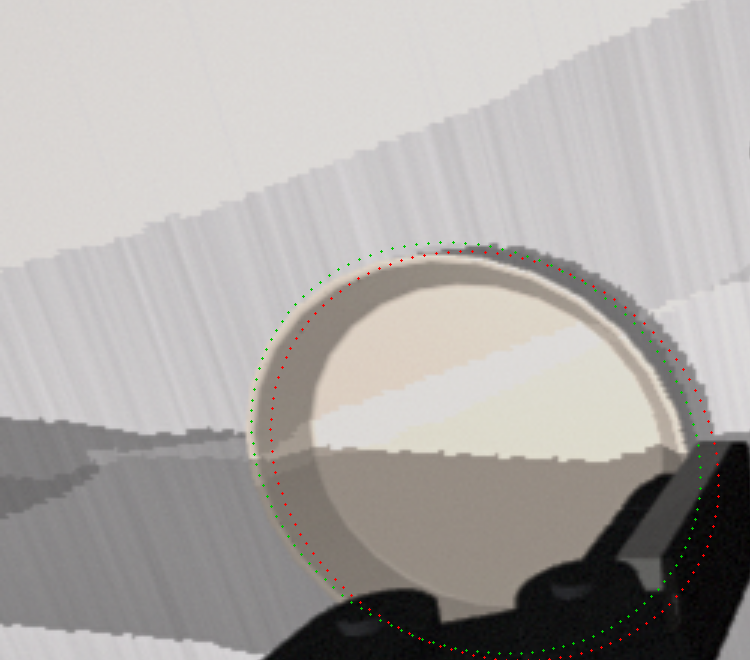

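```bash
python3 -m inch '[0,1,0,-2,0,0,0,0,3,0,-5,0,0,0,0,5.5,0,-9,0,0,0,0,8,0,-13,0,0,0,0,10,2,-16,0,0,0,0,11.35,5,-18.2,0,0,0,0,11.35,9,-18.2,0,0,0,0,11.35,12,-18.2,0,0,0,0,11.35,13,-18.2,0,0,0,0,11.35,13,-18.2,0,0,0]'
python3 - <<'E'
from h import *
w=shot("wrist","w27")
goto((440,-75,46),np.radians(-7))
w=shot("side");crop(w,310,130,110,110,5,"d27")
E
```

```text
clock: 26.2
eef_pos: [438.2, -74.7, 56.9]
tool_rot: [-1.575, -0.0, -1.692]
force: [0.9, -0.1, -0.7]
width: 43.1
tool [439.2 -74.7  58. ] w 43.1 F [-0.3  1.3 -0.3] t 26.25
 rotvec [ 0.09  0.06 -0.  ]
 rotvec [-0.0000e+00 -1.7994e+02 -1.4000e-01]
 shift cm [0.02 1.2  0.09]
```

View pics/w27.png

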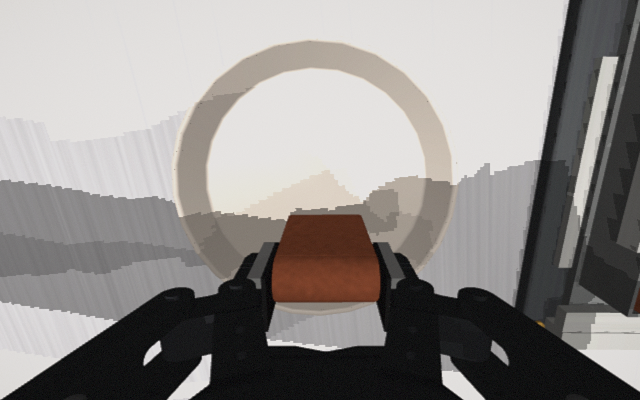

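View pics/d27.png

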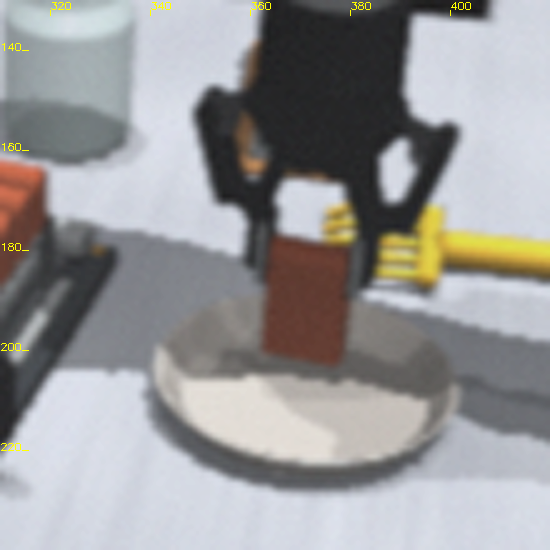

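```bash
python3 -m inch '[0,-0.2,0.5,-0.5,0,0,0,0,-0.2,0.9,-0.5,0,0,0,0,-0.2,1.1,-0.5,0,0,0,0,-0.2,1.1,-0.5,0,0,0]'
```

```text
clock: 26.7
eef_pos: [434.9, -72.5, 47.4]
tool_rot: [-1.57, -0.0, -1.692]
force: [-0.1, -0.7, -0.6]
width: 42.9
```

```bash
python3 -m inch '[0,0,0.15,0,0,0,0,0,0,0.3,0,0,0,0,0,0,0.3,0,0,0,0]'
```

```text
clock: 27.0
eef_pos: [434.8, -72.5, 47.0]
tool_rot: [-1.569, -0.001, -1.692]
force: [-5.7, 1.2, 36.2]
width: 43.3
```

```bash
python3 -m inch '[0,0,-0.25,0,0,0,0,0,0,-0.25,0,0,0,0,0.75,0,-0.25,0,0,0,0,0.75,0,-0.25,0,0,0,0,0.75,0,-0.25,0,0,0,0,0.75,0,-2,0,0,0,0,0.75,0,-5,0,0,0,0,0.75,0,-9,0,0,0,0,0.75,0,-13,0,0,0,0,0.75,0,-15,0,0,0,0,0.75,0,-15,0,0,0,0]'
python3 - <<'E'
from h import *
w=shot("wrist","w28");np.savez("w28.npz",**w)
C=np.array([625.8,-52.5]);Y=np.array([.122,.9925])
c=C+Y*13.5;print(c);goto((*c,200),np.radians(-7))
E
```

```text
clock: 28.1
eef_pos: [436.6, -72.7, 196.7]
tool_rot: [-1.565, -0.0, -1.693]
force: [0.9, -0.9, -0.1]
width: 64.3
[627.447   -39.10125]
tool [435.4 -72.8 195.1] w 64.2 F [-0.7 -0.7 -0.7] t 28.15
 rotvec [-0.15 -0.01  0.02]
 rotvec [-3.0000e-02  1.7999e+02 -2.4000e-01]
 shift cm [-5.69 -0.44 18.65]
```

View pics/w28.png

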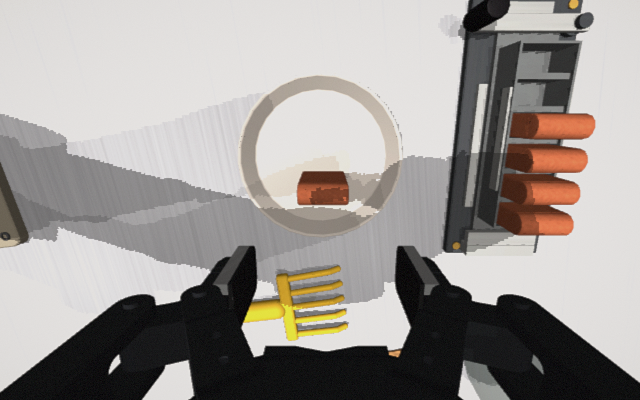

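Foot 6 stands in saucer L at (323,188). Next is foot 4.

```bash
python3 -m inch '[0.75,-1,0,4,0,0,0,0.75,-2.5,0,8,0,0,0,0.75,-4,0,12,0,0,0,0.75,-5,0,15.5,0,0,0,0.75,-5.7,0,18.6,0,0,0,0.75,-5.7,4,18.6,0,0,0,0.75,-5.7,8,18.6,0,0,0,0.75,-5.7,9,18.6,0,0,0,0.75,-5.7,9,18.6,0,0,0,0.75,-5.7,9,18.6,0,0,0]'
python3 - <<'E'
from h import *
w=shot("wrist","w29")
goto((627.4,-39.1,58),np.radians(-7))
E
```

```text
clock: 29.15
eef_pos: [626.9, -38.2, 105.0]
tool_rot: [-1.57, 0.0, -1.692]
force: [0.3, -0.4, 0.3]
width: 63.9
tool [627.5 -38.3 105.8] w 64.1 F [ 0.4 -0.3  0.4] t 29.2
 rotvec [-0.15  0.03 -0.02]
 rotvec [-3.0000e-02 -1.7997e+02  2.4000e-01]
 shift cm [ 0.08  4.78 -0.01]
```

View pics/w29.png

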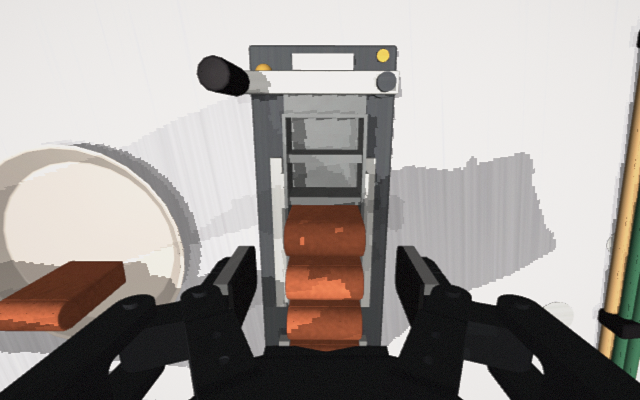

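```bash
python3 -m inch '[0.75,0.1,2.5,0,0,0,0,0.75,0.1,4.8,0,0,0,0,0.75,0.1,4.8,0,0,0,0,0,0.1,4.8,0,0,0,0,0,0.1,4.8,0,0,0,0,0,0.1,4.8,0,0,0,0,0,0.1,4.8,0,0,0,0,0,0.1,2.8,0,0,0,0,0,0.1,0,0,0,0,0,0,0.1,-4,0,0,0,0,0,0.1,-8,0,0,0,0,0,0.1,-8,0,0,0,0]'
python3 - <<'E'
from h import *
w=shot("wrist","w30")
w=shot("scene","s30");crop(w,235,120,125,110,6,"s30a")
goto((448,364,185),np.radians(-7))
E
```

```text
clock: 30.4
eef_pos: [630.7, -38.9, 191.4]
tool_rot: [-1.558, 0.002, -1.693]
force: [1.7, 0.2, 0.3]
width: 43.2
tool [627.  -39.6 186.1] w 42.9 F [ 0.6  0.1 -1. ] t 30.5
 rotvec [-0.2   0.01 -0.  ]
 rotvec [  -0.   -179.99    0.31]
 shift cm [-3.788e+01  3.000e-02 -2.268e+01]
```

View pics/w30.png

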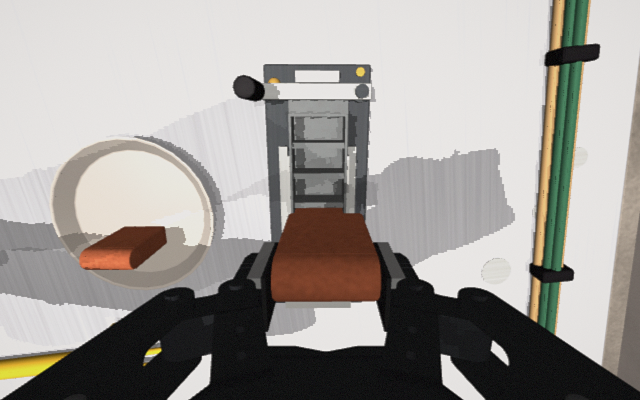

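View pics/s30a.png

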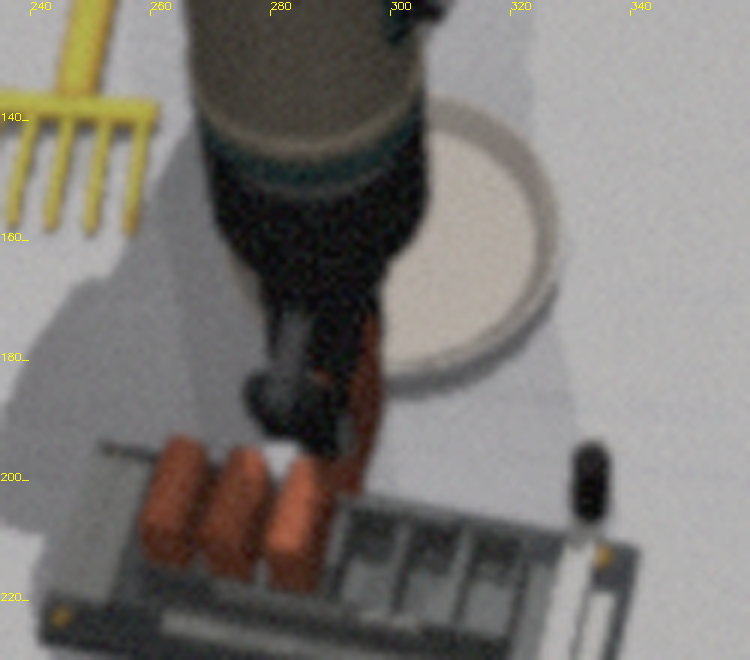

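```bash
python3 -m inch '[0,-2,0,-2,0,0,0,0,-5,0,-5,0,0,0,0,-8.5,0,-8,0,0,0,0,-12,0,-11,0,0,0,0,-15.5,0,-14,0,0,0,0,-19,0,-17,0,0,0,0,-22.5,0,-20,0,0,0,0,-26,0,-22,0,0,0,0,-30,0,-23,0,0,0,0,-34,0,-23.3,0,0,0,0,-36.5,0,-23.3,0,0,0,0,-37.9,0,-23.3,0,0,0]';python3 -m inch '[0,0,0,0,0,0,0,0,0,0,0,0,0,0,0,0,0,0,0,0,0]'
python3 - <<'E'
from h import *
w=shot("wrist","w31");np.savez("w31.npz",**w)
goto((442,364,60),np.radians(-7))
E
```

```text
clock: 31.7
eef_pos: [439.7, 367.2, 183.1]
tool_rot: [-1.572, -0.0, -1.69]
force: [0.6, -0.6, -0.2]
width: 42.9
clock: 32.0
eef_pos: [441.2, 362.5, 183.9]
tool_rot: [-1.571, -0.002, -1.695]
force: [0.0, -0.1, -0.4]
width: 42.7
tool [441.3 362.8 184.1] w 42.9 F [ 0.  -1.1 -1.2] t 32.05
 rotvec [ 0.01 -0.1   0.11]
 rotvec [-1.700e-01  1.799e+02  1.000e-02]
 shift cm [-0.15 12.41  0.06]
```

View pics/w31.png

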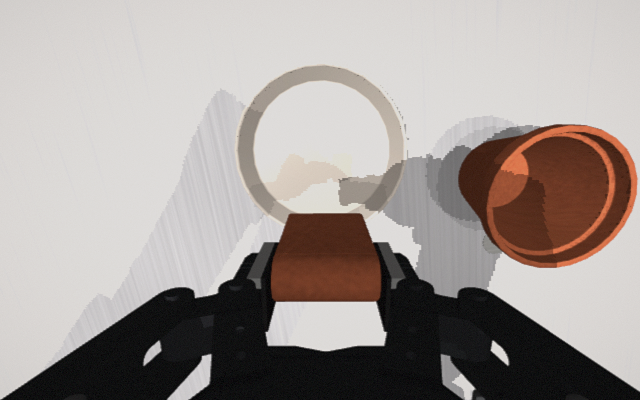

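Run:
```python
from h import *
w=dict(np.load("w31.npz"))
for p in((236,145),(405,145),(321,65)): print(onz(w,p,20).round(1))
w=dict(np.load("w28.npz"))
for p in((240,155),(402,155),(321,76),(321,235)): print("L",onz(w,p,20).round(1))
```

```text
[363.8 411.1  20. ]
[520.6 391.6  20. ]
[451.5 470.1  20. ]
L [358.7 -34.9  20. ]
L [516.6 -54.4  20. ]
L [446.7  27.5  20. ]
L [ 427.  -127.7   20. ]
```

```bash
python3 -m inch '[0,-0.4,4,0,0,0,0,0,-0.5,8,0,0,0,0,0,-0.5,11,0,0,0,0,0,-0.5,13,0,0,0,0,0,-0.5,13.5,0,0,0,0,0,-0.5,13.5,0,0,0,0]'
python3 - <<'E'
from h import *
w=shot("wrist","w32")
w=shot("side");crop(w,260,250,140,145,4,"d32")
goto((442,367,60),np.radians(-7))
E
```

```text
clock: 32.65
eef_pos: [441.6, 369.0, 49.1]
tool_rot: [-1.571, -0.001, -1.693]
force: [0.2, 0.7, -0.2]
width: 43.3
tool [442.3 370.2  50.5] w 42.7 F [-1.   0.5 -1. ] t 32.75
 rotvec [-0.07 -0.01 -0.08]
 rotvec [ 1.3000e-01  1.7999e+02 -1.2000e-01]
 shift cm [ 0.32 -0.95  0.01]
```

View pics/d32.png

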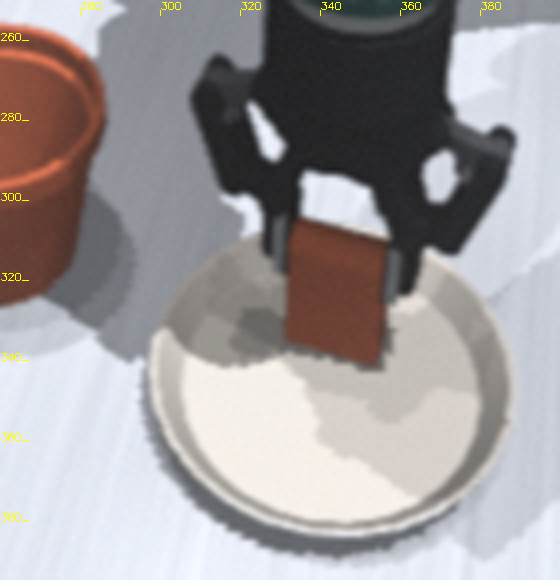

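Good position; lowering to feel the floor.

```bash
python3 -m inch '[0,0.3,0.15,0,0,0,0,0,0.3,0.3,0,0,0,0,0,0.3,0.3,0,0,0,0]'; python3 -m inch '[0,0,0.15,0,0,0,0,0,0,0.15,0,0,0,0]'
```

```text
clock: 33.05
eef_pos: [441.4, 366.9, 46.8]
tool_rot: [-1.57, 0.0, -1.693]
force: [-0.2, 1.6, -0.6]
width: 43.0
clock: 33.25
eef_pos: [441.4, 367.3, 45.5]
tool_rot: [-1.57, 0.0, -1.692]
force: [-0.7, 0.1, 5.7]
width: 42.6
```

Contact (5.7 N). Releasing.

```bash
python3 -m inch '[0,0,0,0,0,0,0,0.75,0,0,0,0,0,0,0.75,0,0,0,0,0,0,0.75,0,0,0,0,0,0,0.75,0,-2,0,0,0,0,0.75,0,-5,0,0,0,0,0.75,0,-9,0,0,0,0,0.75,0,-13,0,0,0,0,0.75,0,-15,0,0,0,0,0.75,0,-15,0,0,0,0]'
python3 - <<'E'
from h import *
w=shot("wrist","w33")
C=np.array([625.8,-52.5]);Y=np.array([.122,.9925])
c=C+Y*-13.5;print(c);goto((*c,195),np.radians(-7))
E
```

```text
clock: 34.25
eef_pos: [442.6, 368.6, 198.0]
tool_rot: [-1.567, 0.005, -1.693]
force: [0.4, 1.0, -0.1]
width: 64.1
[624.153   -65.89875]
tool [441.8 367.5 196. ] w 63.6 F [ 0.1  0.1 -0.9] t 34.3
 rotvec [-0.12  0.01 -0.12]
 rotvec [  -0.19 -179.99    0.19]
 shift cm [40.8   0.06 23.37]
```

View pics/w33.png

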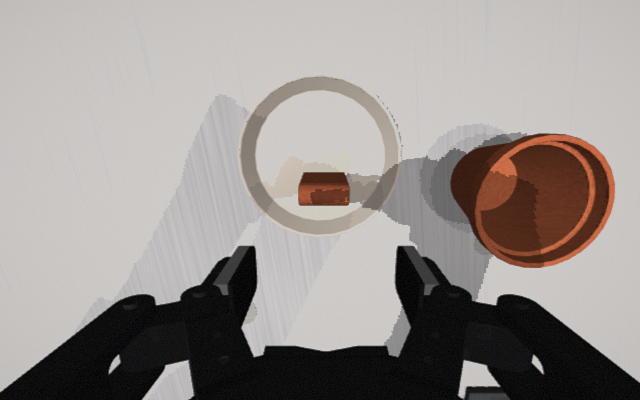

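Foot 4 stands in saucer R at (324,188). Back to the tin for foot 3.

```bash
python3 -m inch '[0.75,3,0,1,0,0,0,0.75,6.5,0,3,0,0,0,0.75,10,0,6,0,0,0,0.75,13.5,0,9,0,0,0,0.75,17,0,12,0,0,0,0.75,20.5,0,15,0,0,0,0.75,24,0,17,0,0,0,0.75,28,0,19.5,0,0,0,0.75,32,0,21.5,0,0,0,0.75,36,0,23.4,0,0,0,0.75,39,0,23.4,0,0,0,0.75,40.8,0,23.4,0,0,0]';python3 -m inch '[0.75,0,3,0,0,0,0,0.75,0,7,0,0,0,0,0.75,0,9,0,0,0,0,0.75,0,9,0,0,0,0,0.75,0,9,0,0,0,0]'
python3 - <<'E'
from h import *
w=shot("wrist","w34")
goto((624.2,-65.9,58),np.radians(-7))
E
```

```text
clock: 35.5
eef_pos: [622.4, -70.3, 192.3]
tool_rot: [-1.575, -0.002, -1.696]
force: [-0.4, 0.1, 0.0]
width: 64.2
clock: 36.0
eef_pos: [623.6, -65.2, 104.5]
tool_rot: [-1.572, 0.001, -1.691]
force: [-0.1, 0.5, -0.1]
width: 63.9
tool [624.5 -65.4 105.5] w 64.1 F [-0.  -0.3 -0. ] t 36.05
 rotvec [-0.06  0.09 -0.04]
 rotvec [-7.0000e-02 -1.7991e+02  9.0000e-02]
 shift cm [ 0.06  4.75 -0.03]
```

View pics/w34.png

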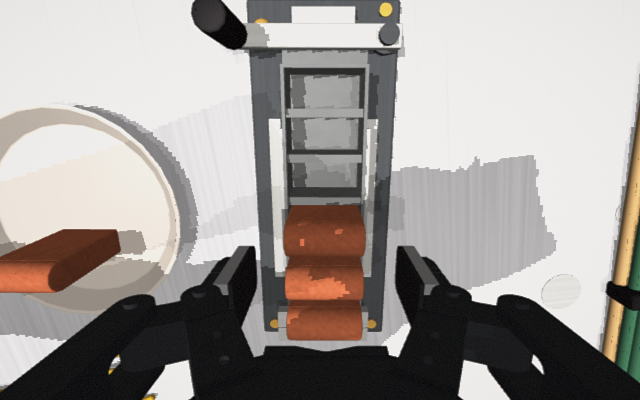

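```bash
python3 -m inch '[0.75,0,2.5,0,0,0,0,0.75,0,4.8,0,0,0,0,0.75,0,4.8,0,0,0,0,0,0,4.8,0,0,0,0,0,0,4.8,0,0,0,0,0,0,4.8,0,0,0,0,0,0,4.8,0,0,0,0,0,0,2.8,0,0,0,0,0,0,0,0,0,0,0,0,0,-4,0,0,0,0,0,0,-8,0,0,0,0,0,0,-8,0,0,0,0]'
python3 - <<'E'
from h import *
w=shot("wrist","w35")
goto((437,-25,185),np.radians(-7))
E
```

```text
clock: 37.25
eef_pos: [628.7, -66.1, 191.9]
tool_rot: [-1.557, 0.001, -1.693]
force: [1.2, 0.5, -1.5]
width: 43.0
tool [626.7 -66.4 188.9] w 43.0 F [-0.   0.7 -1.1] t 37.3
 rotvec [-0.5   0.01 -0.03]
 rotvec [-4.0000e-02 -1.7999e+02  7.9000e-01]
 shift cm [ -1.8    0.22 -19.34]
```

View pics/w35.png

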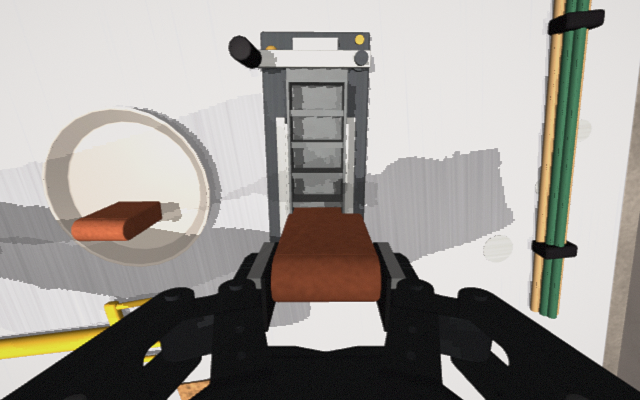

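```bash
python3 -m inch '[0,-0.2,0,-3,0,0,0,0,-0.6,0,-7,0,0,0,0,-1,0,-11,0,0,0,0,-1.4,0,-15,0,0,0,0,-1.9,0,-18,0,0,0,0,-1.9,0,-19.1,0,0,0,0,-1.9,4,-19.1,0,0,0,0,-1.9,8,-19.1,0,0,0,0,-1.9,11,-19.1,0,0,0,0,-1.9,12.5,-19.1,0,0,0,0,-1.9,13,-19.1,0,0,0,0,-1.9,13,-19.1,0,0,0]'
python3 - <<'E'
from h import *
w=shot("side");crop(w,320,130,110,110,5,"d36")
goto((438,-24,48),np.radians(-7))
E
```

```text
clock: 38.5
eef_pos: [436.9, -24.3, 54.1]
tool_rot: [-1.572, -0.0, -1.692]
force: [0.2, -0.2, -0.8]
width: 43.2
tool [437.2 -24.3  54.8] w 42.9 F [ 0.1  0.7 -0.6] t 38.55
 rotvec [-0.03  0.03 -0.01]
 rotvec [-2.0000e-02 -1.7997e+02  4.0000e-02]
 shift cm [-0.04  0.68  0.08]
```

View pics/d36.png

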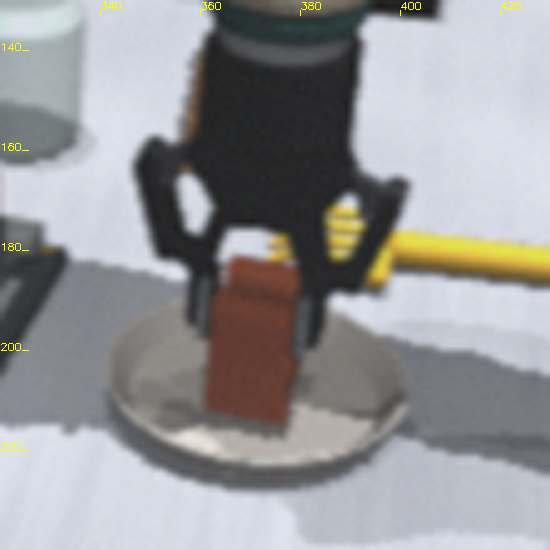

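```bash
python3 -m inch '[0,0,0.4,0,0,0,0,0,0,0.7,0,0,0,0,0,0,0.8,0,0,0,0,0,0,0.8,0,0,0,0]'; python3 -m inch '[0,0,0.15,0,0,0,0,0,0,0.15,0,0,0,0]'
```

```text
clock: 38.95
eef_pos: [436.7, -24.4, 47.0]
tool_rot: [-1.57, 0.0, -1.693]
force: [0.3, -0.0, -0.7]
width: 43.3
clock: 39.15
eef_pos: [436.8, -24.4, 45.6]
tool_rot: [-1.57, -0.0, -1.693]
force: [-0.2, -1.2, 2.6]
width: 42.9
```

Contact; releasing and heading back.

```bash
python3 -m inch '[0,0,0,0,0,0,0,0.75,0,0,0,0,0,0,0.75,0,0,0,0,0,0,0.75,0,0,0,0,0,0,0.75,0,-2,0,0,0,0,0.75,0,-5,0,0,0,0,0.75,0,-9,0,0,0,0,0.75,0,-13,0,0,0,0,0.75,0,-15,0,0,0,0,0.75,0,-15,0,0,0,0]'
python3 - <<'E'
from h import *
w=shot("wrist","w37")
w=shot("scene");crop(w,260,120,90,80,7,"s37")
C=np.array([625.8,-52.5]);Y=np.array([.122,.9925])
c=C+Y*-40.5;print(c);goto((*c,195),np.radians(-7))
E
```

```text
clock: 40.15
eef_pos: [438.5, -24.4, 197.8]
tool_rot: [-1.565, 0.0, -1.693]
force: [-0.3, 0.9, 0.0]
width: 63.9
[620.859   -92.69625]
tool [436.4 -24.7 195.2] w 64.1 F [-0.4 -0.8  0. ] t 40.25
 rotvec [-0.01 -0.01  0.02]
 rotvec [-3.0000e-02  1.7999e+02 -2.0000e-02]
 shift cm [ 4.5   0.02 19.14]
```

View pics/w37.png

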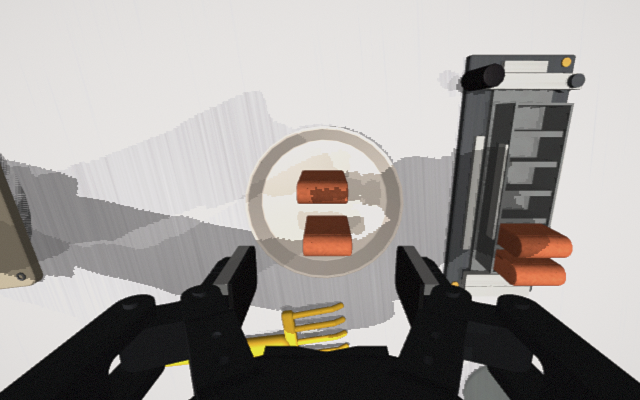

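View pics/s37.png

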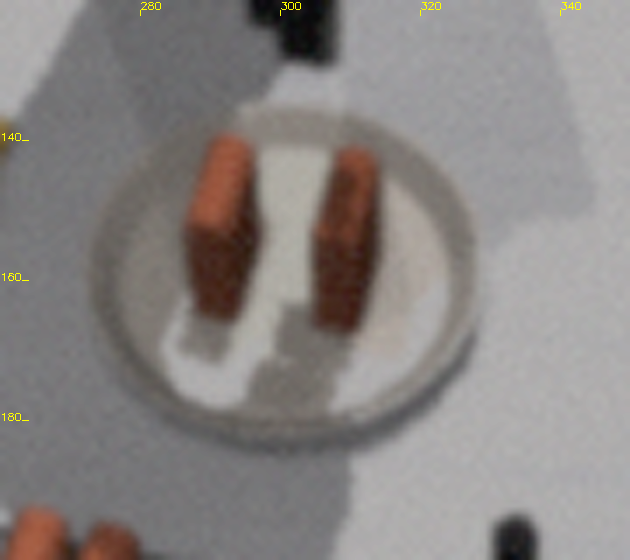

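Both feet stand upright in saucer L at scene (291,155) and (308,155). Now foot 2.

```bash
python3 -m inch '[0.75,1,0,4,0,0,0,0.75,2,0,8,0,0,0,0.75,3,0,12,0,0,0,0.75,4,0,16,0,0,0,0.75,4.5,0,19.1,0,0,0,0.75,4.5,4,19.1,0,0,0,0.75,4.5,8,19.1,0,0,0,0.75,4.5,9,19.1,0,0,0,0.75,4.5,9,19.1,0,0,0,0.75,4.5,9,19.1,0,0,0]'
python3 - <<'E'
from h import *
w=shot("wrist","w38")
goto((620.9,-92.7,58),np.radians(-7))
E
```

```text
clock: 41.25
eef_pos: [621.3, -91.8, 106.0]
tool_rot: [-1.57, 0.0, -1.692]
force: [0.7, 0.7, 0.4]
width: 64.4
tool [621.9 -91.9 106.8] w 64.1 F [-0.5 -0.4  1.1] t 41.3
 rotvec [-0.15  0.04 -0.01]
 rotvec [-2.0000e-02 -1.7996e+02  2.4000e-01]
 shift cm [ 0.09  4.88 -0.11]
```

View pics/w38.png

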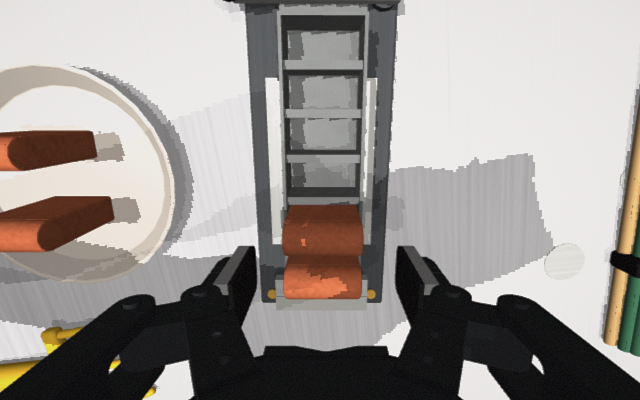

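```bash
python3 -m inch '[0.75,0.1,2.5,0,0,0,0,0.75,0.1,4.8,0,0,0,0,0.75,0.1,4.8,0,0,0,0,0,0.1,4.8,0,0,0,0,0,0.1,4.8,0,0,0,0,0,0.1,4.8,0,0,0,0,0,0.1,4.8,0,0,0,0,0,0.1,2.8,0,0,0,0,0,0.1,0,0,0,0,0,0,0.1,-4,0,0,0,0,0,0.1,-8,0,0,0,0,0,0.1,-8,0,0,0,0]'
python3 - <<'E'
from h import *
w=shot("wrist","w39")
goto((441,416,185),np.radians(-7))
E
```

```text
clock: 42.5
eef_pos: [625.3, -92.9, 192.5]
tool_rot: [-1.557, 0.001, -1.693]
force: [0.5, -0.1, -0.5]
width: 43.1
tool [623.4 -93.2 189.5] w 43.4 F [-1.  -1.  -0.5] t 42.55
 rotvec [-0.49  0.01 -0.01]
 rotvec [-1.0000e-02 -1.7999e+02  7.7000e-01]
 shift cm [-48.32   0.25 -24.3 ]
```

View pics/w39.png

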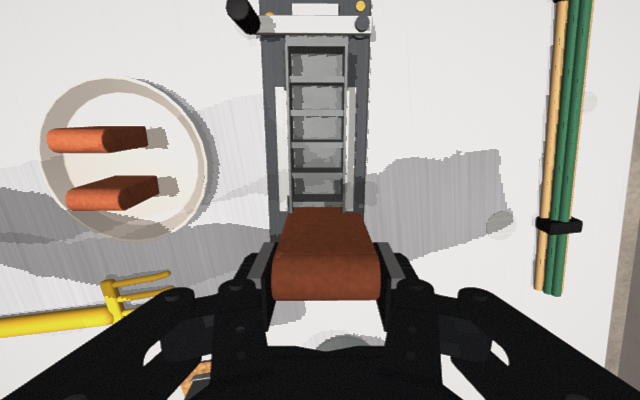

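```bash
python3 -m inch '[0,-2,0,-2,0,0,0,0,-5,0,-5,0,0,0,0,-9,0,-8,0,0,0,0,-13,0,-11,0,0,0,0,-17,0,-14,0,0,0,0,-21,0,-17,0,0,0,0,-25,0,-20,0,0,0,0,-29,0,-22,0,0,0,0,-33,0,-23,0,0,0,0,-37,0,-24.1,0,0,0,0,-41,0,-24.1,0,0,0,0,-45,0,-24.1,0,0,0]';python3 -m inch '[0,0,0,0,0,0,0,0,0,0,0,0,0,0,0,0,0,0,0,0,0]'
python3 - <<'E'
from h import *
w=shot("wrist","w40")
goto((441,415,60),np.radians(-7))
E
```

```text
clock: 43.75
eef_pos: [435.4, 384.0, 184.6]
tool_rot: [-1.571, -0.001, -1.692]
force: [0.6, 0.0, -0.2]
width: 43.4
clock: 44.05
eef_pos: [435.9, 380.8, 184.5]
tool_rot: [-1.571, -0.003, -1.694]
force: [-0.3, -0.4, -0.5]
width: 43.3
tool [436.2 380.7 184.7] w 43.2 F [ 0.  -0.1 -0.9] t 44.1
 rotvec [ 0.02 -0.07  0.13]
 rotvec [-2.0000e-01  1.7993e+02  3.0000e-02]
 shift cm [-3.49 12.47  0.06]
```

View pics/w40.png

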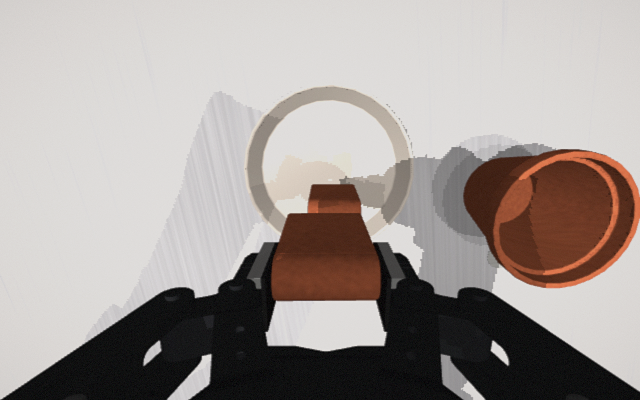

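```bash
python3 -m inch '[0,-2,0,0,0,0,0,0,-3.5,0,0,0,0,0,0,-3.5,0,0,0,0,0,0,-3.5,4,0,0,0,0,0,-3.5,8,0,0,0,0,0,-3.5,11,0,0,0,0,0,-3.5,12.8,0,0,0,0,0,-3.5,13,0,0,0,0,0,-3.5,13,0,0,0,0]'
python3 - <<'E'
from h import *
w=shot("side");crop(w,260,250,140,145,4,"d41")
goto((441,415,47),np.radians(-7))
E
```

```text
clock: 45.0
eef_pos: [440.6, 416.3, 55.4]
tool_rot: [-1.571, -0.001, -1.694]
force: [0.6, -0.0, -0.6]
width: 42.9
tool [441.  417.1  56.3] w 43.0 F [0.1 0.1 0.1] t 45.05
 rotvec [-0.05 -0.03 -0.03]
 rotvec [ 5.0000e-02  1.7997e+02 -8.0000e-02]
 shift cm [0.21 0.93 0.03]
```

View pics/d41.png

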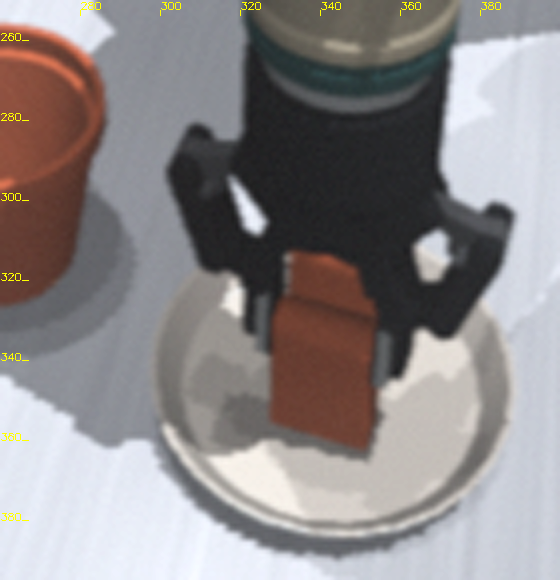

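```bash
python3 -m inch '[0,0.2,0.4,0,0,0,0,0,0.2,0.7,0,0,0,0,0,0.2,0.9,0,0,0,0,0,0.2,0.9,0,0,0,0]'; python3 -m inch '[0,0,0.15,0,0,0,0,0,0,0.15,0,0,0,0]'
```

```text
clock: 45.45
eef_pos: [440.3, 415.5, 46.5]
tool_rot: [-1.57, 0.0, -1.693]
force: [-0.6, 0.2, -1.2]
width: 42.8
clock: 45.65
eef_pos: [440.2, 415.7, 46.3]
tool_rot: [-1.57, 0.0, -1.693]
force: [-2.6, -3.1, 10.3]
width: 43.2
```

Contact; releasing and rising clear.

```bash
python3 -m inch '[0,0,0,0,0,0,0,0.75,0,0,0,0,0,0,0.75,0,0,0,0,0,0,0.75,0,0,0,0,0,0,0.75,0,-2,0,0,0,0,0.75,0,-5,0,0,0,0,0.75,0,-9,0,0,0,0,0.75,0,-13,0,0,0,0,0.75,0,-17,0,0,0,0,0.75,0,-20,0,0,0,0,0.75,0,-20,0,0,0,0]'
python3 - <<'E'
from h import *
w=shot("wrist","w42")
w=shot("scene","s42")
w=shot("side","d42")
print(tool()[0])
E
```

```text
clock: 46.75
eef_pos: [441.7, 417.9, 249.5]
tool_rot: [-1.566, 0.007, -1.693]
force: [0.4, 0.6, 0.6]
width: 64.2
[439.71754614 414.85565647 243.91506733]
```

View pics/w42.png

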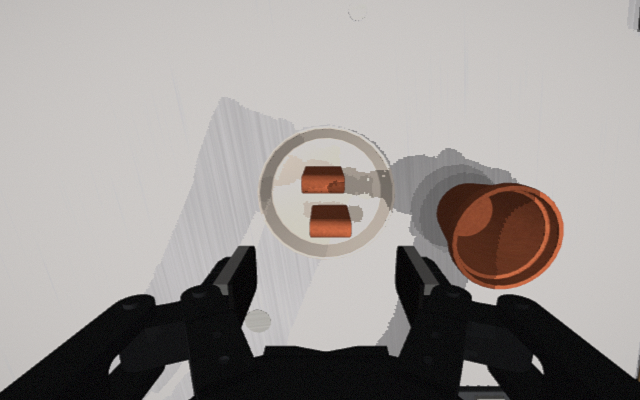

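View pics/s42.png

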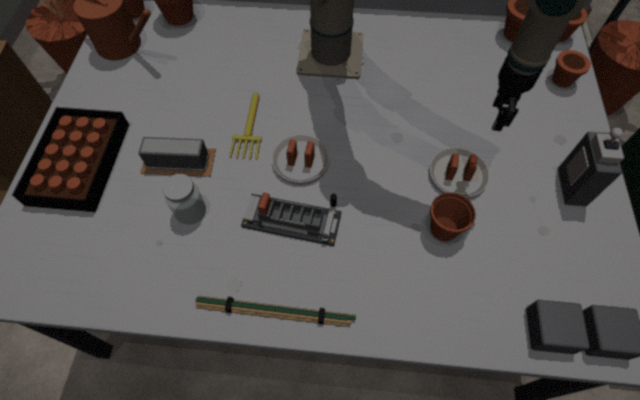

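View pics/d42.png

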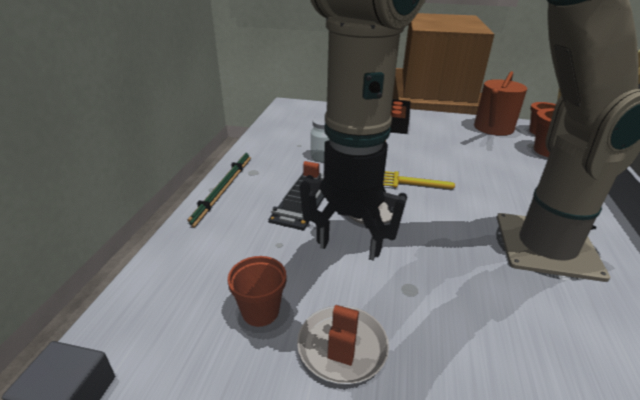

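All four feet stand in the saucers. Close check of the lid, keeper, jar and pot.

Run:
```python
from h import *
w=shot("scene");crop(w,130,120,120,110,6,"s43");crop(w,235,180,115,70,6,"s44");crop(w,420,140,80,110,5,"s45")
```

```text
(no output)
```

View pics/s43.png

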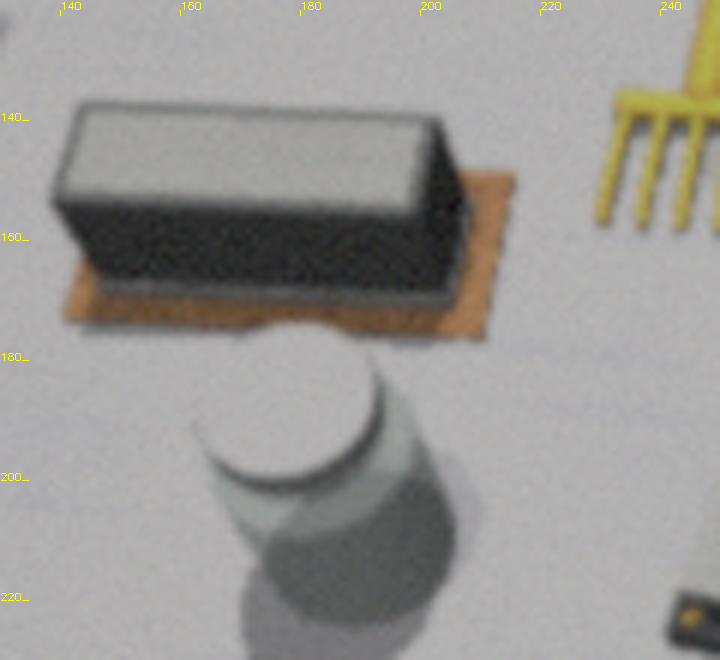

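View pics/s44.png

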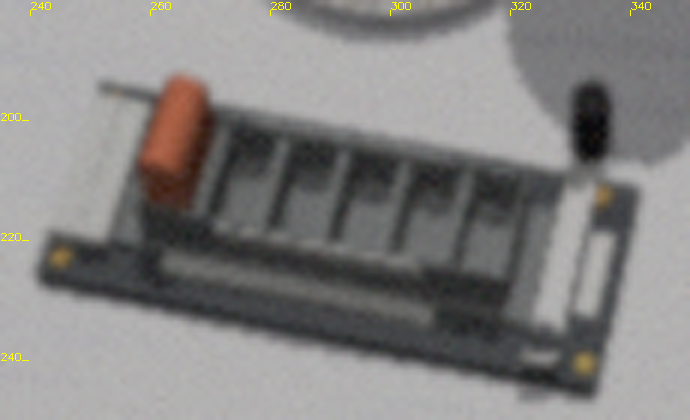

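View pics/s45.png

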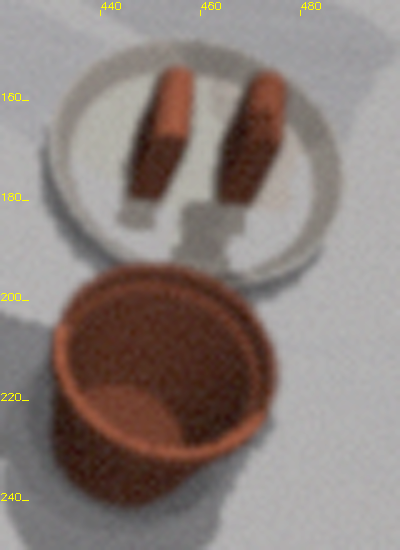

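Everything is in place: lid on the mat, keeper across the foot, foot 1 standing in the tin, jar and pot as at the start. Handing in.

```bash
python3 -c "
from cell import finish_job
print(finish_job())"
```

```text
the job is handed in; nothing more can be done
None
```

I finished the job and handed it in at about 47 s of the 210 s allowed.

- **Keeper:** I swung it about 64° shut. An extra push raised the force to 18 N with no movement, so it is against its stop. It was still lying across the tin's foot in the last pictures.
- **Lid:** I drew it straight up off the tin and stood it on the mat. When I rose clear, it was lying about 6 cm aside, probably the announced knock, though the gripper had only just let go of it. I put it back, and the last picture shows it wholly on the mat with about 14 mm to spare.
- **Feet:** There were five, in slots 1 to 4 and 6. I dealt 6, 4, 3 and 2 to the left, right, left and right saucers. Each saucer holds two standing upright, and foot 1 is left standing in the tin.
- **Jar and pot:** They appear at the same pixels as at the start.

**Checks that disagreed:**
- The scene and side cameras differed by about 8 mm on the mat's centre.
- The scene and wrist cameras differed by 6 to 8 mm on the saucers' centres. I went by the wrist views, and the clearances covered the difference.
- The first foot met its saucer floor with 36 N, just under the 40 N limit. I set the others down with 10 N or less.

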